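Load the plate dryer

ROBOT

A 6-joint arm with a two-finger parallel gripper is mounted at the origin on the work surface. World frame = base frame: x ahead of the robot, y to its left, z up, the work surface at z = 0. Lengths are in m, angles in rad, forces in N, time in s.
With the tool pointing down it reaches from about 0.35 to 0.775 m from the base axis. Payload 7.3 kg.
Tool frame: the origin (TCP) lies on the front face of the gripper's body, between the roots of the fingers; the fingertips stand 66 mm ahead of it and the grasp point (between the pads) lies 47 mm ahead of it (robot.tip_reach is the distance from the TCP to the fingertips, in m); z points along the fingers, y is the direction in which the jaws open and shut (so a half turn about z gives the same grasp; the last joint's range is limited). The gripper opens to 92 mm and grips with 3 to 60 N. Pads are 19 mm wide; open, the fingers measure 130 mm over their backs; the gripper's body (75 mm by 190 mm) begins 47 mm behind the grasp point.
Start: joints at [-1.418, 0.342, 1.524, -0, 1.275, -0.146], TCP at [0.155, -0.502, 0.292] pointing down, gripper open.
Joint ranges: [-2.53, 2.53], [-0.77, 2.02], [0.04, 2.7], [-1, 4.14], [0.28, 2.66], [-3.11, 3.11]. Speed limits (rad/s): [2.57, 2.57, 3.14, 3.14, 3.14, 3.14].

INTERFACE

Orientations are given as [roll, pitch, yaw] about the fixed x, y, z axes, in that order (R = Rz(yaw) Ry(pitch) Rx(roll)).
In Python, from rig import robot gives the robot as it stands.
- The arm moves only by the tool apply_moves, never from a script. Its argument "commands" is a list of rows, each an object with "offset": the shift along the tool's x, y, z normalised to -1 to 1, where 1 is 0.03 m, a list of three; "turn": the turn about the tool's z normalised to -1 to 1, where 1 is 0.1 rad. A call has 1 to 12 rows; each row shifts and turns the commanded pose from where the row before left it, along the tool's axes as they then stand; what a row does not reach is not made up. A row lasts 1/10 s, in which the tool goes at most 50 mm and 8.59 degrees, less where a joint would pass 70% of its speed; a pose out of reach is approached as far as the arm can. A call with a number of a shift or a turn outside -1 to 1 is refused whole. A call with a gripper value outside its range is refused whole. "fingers" is the opening, from 0 (shut) to 1 (fully open), set as the call begins (left out, the last holds). The fingers move at their own pace and stop on an object; the grip force is fixed at half the most. Time passes only in rows, so rows that do not move let the fingers close. It gives the time, the measured TCP pose, the force and the opening at its end, in the units of the state.
- robot.get_state(): the state, without advancing time (a new reading comes with each control period).
- robot.capture(name): name is "scene" or "top" or "wrist"; returns (picture, depth): 420x560x3 uint8, blue, green, red; 420x560 float32, m along the optical axis (not along the pixel's ray), 0 where there is no reading.
- robot.camera_params(name): a dict with "fx", "fy", "cx", "cy" (pixels), "rvec" (rotation vector, rad) and "tvec" (3), from world to camera coordinates, as OpenCV has them. Camera axes: x right, y down, z forward; pixel columns grow to the right and rows downward; lengths in m; the calibration is good to about 2 mm. The wrist camera is an equidistant fisheye: a pixel r from the principal point sees the ray r / f radians off the axis. A picture is of the moment at which its call begins: read the wrist's pose just before it. camera_params takes no time and is no camera call; for the wrist camera it gives the pose at the moment of the call.
- robot.hand_in(): hands the job in, once; it reports no verdict.
The state is a dict: "time": time; "q": joint angles; "qvel": joint speeds; "joint_efforts": joint torques, N m; "tcp_pos": TCP position; "ee_rot": TCP orientation; "wrist_force": force on the tool from outside, world axes, zero at the start; "ft_torque": the same for the moment, N m; "gripper_width": finger opening in m.
Only numpy, scipy, OpenCV 4.12 (cv2) and the standard library are available. Lean on these libraries where they do the work, as an engineer would, in place of code of your own. Each camera call takes 0.05 s, during which the arm holds its last target.

TASK

First turn the dryer off with the knob sunk in its guarded control unit (pointer to the red mark), then take the blue lid off the dryer and lay it aside on the bench. Slide every glass plate up out of the rack by its orange edge and stand each fully down in its own slot of the dryer, then put the lid back squarely so that it lies flat and covers the dryer, and last turn the knob to the green mark. The glass must stay upright, and the other things on the bench are to be left alone.

Things in the scene. Friction and masses are not known exactly. Their poses are not given: they have to be found in the camera images.
- dryer: Fixed plate dryer: white open-topped chamber with a steel flange round its top (110 x 204 mm, upper face 102 mm above the bench). Origin on the bench at its centre; x across, y along, z up. Inside (88 x 176 mm) are three slots parallel to its x-z plane at y = -46, 0, +46 mm; end walls 42 mm beyond the outer slots; plates have 9 mm play either way along x.
- slot2 (a point): Floor centre of the dryer's middle slot, 6 mm above the bench, axes as the dryer's. Each slot is 8 mm wide (y) between grey dividers, 30 mm deep, and opens above like a 45 degree funnel up to ridges 55 mm above the bench, midway between slots.
- knob (a joint): Angle in rad of the dryer's knob: 0 = off (pointer at the red mark, an end stop), growing clockwise seen from above to 2.4. The green mark is at 1.2. It stays where it is left; friction about 0.05 N m.
- knob_grip (a point): Point on the sunk knob's vertical axis, 74 mm above the bench; turns with the knob. Its grip is a black upright bar 46 mm long (x), 12 mm thick (y), from 18 mm below this point to 12 mm above it, on a 52 mm skirt disc. The white end (-x) is the pointer. The guard's square opening, 86 x 86 mm, is centred on the axis; its rim is 24 mm above this point.
- control: Fixed control unit of the dryer, a white and grey box 130 x 130 mm, 98 mm high, with the square guard opening (86 mm) in its top and the knob sunk in it. Origin on the bench at its centre. The red mark is on its -x side; the green one is 1.2 rad clockwise of it.
- lid_grip (a point): The dryer's loose blue lid, about 0.3 kg: a flat slab 120 x 204 x 8 mm (x, y, z), no lip, with a black upright grip ridge on it, 14 mm thick (x), 70 mm long (y), 36 mm tall. This point is the ridge's middle, 18 mm above the slab, 26 mm above its underside. Starts on the dryer; when on it the point is 128 mm above the bench over the dryer's centre, axes parallel.
- rack: Fixed steel rack 100 x 140 mm with three upright slots (blue ribs up to 53 mm above the bench) parallel to its x-z plane, 46 mm apart along its y; plates in it stand on its 8 mm base. Origin on the bench at its centre.
- plate1_mid (a point): Coated glass plate 1 (may be absent), 90 g: upright white plate 70 mm wide (x), 5 mm thick (y), 90 mm tall (z); its top 18 mm is an orange grip strip 8 mm thick. This point is its centre, 45 mm above its lower edge; the strip's middle is 36 mm higher. Starts upright in a slot of the rack; seated in a dryer slot its centre is 51 mm above the bench.
- plate2_mid (a point): Coated glass plate 2 (may be absent), 90 g: upright white plate 70 mm wide (x), 5 mm thick (y), 90 mm tall (z); its top 18 mm is an orange grip strip 8 mm thick. This point is its centre, 45 mm above its lower edge; the strip's middle is 36 mm higher. Starts upright in a slot of the rack; seated in a dryer slot its centre is 51 mm above the bench.
- plate3_mid (a point): Coated glass plate 3 (may be absent), 90 g: upright white plate 70 mm wide (x), 5 mm thick (y), 90 mm tall (z); its top 18 mm is an orange grip strip 8 mm thick. This point is its centre, 45 mm above its lower edge; the strip's middle is 36 mm higher. Starts upright in a slot of the rack; seated in a dryer slot its centre is 51 mm above the bench.
- vial_rack: Bystander, to be left alone: light blue vial rack, 92 x 138 x 66 mm; origin at the centre of its underside.
- beaker: Bystander, to be left alone: glass beaker, 64 mm across, 85 mm tall; origin at the centre of its underside.
- bottle: Bystander, to be left alone: amber bottle, 60 mm across, 95 mm tall; origin at the centre of its underside.
- tip_box: Bystander, to be left alone: blue box with clear lid, 87 x 122 x 57 mm; origin at the centre of its underside.
- mouse: Bystander, to be left alone: black computer mouse, 100 x 58 x 30 mm; origin at the centre of its underside.
- dish: Bystander, to be left alone: white shallow dish, 90 mm across, 18 mm tall; origin at the centre of its underside.
- jar: Bystander, to be left alone: glass jar, 56 mm across, 70 mm tall; origin at the centre of its underside.

How it is judged:
By the outcome, as a careful person would: the job done as asked, in the order asked, and still so for the second after the job is handed in, with the robot touching nothing.
Of plate1, plate2, plate3 only 2 to 3 are there at a start; the rules pass over those that are not, and their reading is None.
At some moment in a run one of lid may be knocked a few centimetres aside while the robot is not near it.
It also fails if it takes over 210 s, if anything falls off the work surface, if the arm or the gripper's body presses on something with over 40 N, if the wrist force passes 120 N, or if a joint passes its speed limit or range.

## Working session

There is one attempt and no reset: what is moved stays moved. The work goes in short steps, Python scripts to look and compute and a tool call to move; the robot and the scene stay as the last step left them, time stands still between calls to the robot, and variables do not carry over. Pictures are saved under pics/ and viewed, and the job is handed in when it is done.

Besides the shell and the picture viewer there is one more tool, called after "Request:" as name(argument=value, ...) on one line, values as JSON. apply_moves: Moves the arm, as the interface text tells. Scaled input: -1 to 1 covers 0.03 m each way for a shift and 0.1 rad each way for a turn. Its arguments: {"type":"object","properties":{"commands":{"type":"array","items":{"type":"object","properties":{"offset":{"type":"array","items":{"type":"number","minimum":-1,"maximum":1}},"turn":{"type":"number","minimum":-1,"maximum":1}}}},"fingers":{"type":"number"}},"required":["commands"]}

```bash
ls -la; mkdir -p pics
python3 - <<'E'
from rig import robot
import cv2
print(robot.get_state())
for n in ("scene","top","wrist"):
    p,d=robot.capture(n); cv2.imwrite(f"pics/{n}0.png",p)
    import numpy as np; np.save(f"pics/{n}0.npy",d); print(n,{k:np.array(v).round(4).tolist() for k,v in robot.camera_params(n).items()})
E
```

```text
total 12
drwxr-xr-x  3 agent agent 4096 Dec  7 02:28 .
drwxr-xr-x 23 root  root  4096 Dec  7 02:28 ..
drwxr-xr-x  2 agent agent 4096 Dec  7 02:28 pics
{'time': 0.0, 'q': array([-1.41799371e+00,  3.42719152e-01,  1.52506596e+00, -4.33742344e-05,
        1.27535932e+00, -1.46015053e-01]), 'qvel': array([-4.24816770e-04,  2.36918861e-03, -9.45124899e-04, -1.12215445e-04,
       -8.95943361e-05,  1.84827271e-04]), 'joint_efforts': array([ 1.25572511e-03, -4.31237555e+01, -2.44221461e+01,  7.17766816e-02,
        5.59993798e-02, -1.49257453e-04]), 'tcp_pos': array([ 0.1545095 , -0.50141486,  0.29152965]), 'ee_rot': array([-3.14005136e+00, -1.84744255e-04,  2.98830186e-01]), 'wrist_force': array([-0.79003801, -0.48791332, -1.21839521]), 'ft_torque': array([ 0.00212319, -0.03074554, -0.01476561]), 'gripper_width': 0.09222109335194406}
scene {'fx': 407.3155, 'fy': 407.3155, 'cx': 282.0158, 'cy': 202.7944, 'rvec': [2.3555, 1.0428, -0.3363], 'tvec': [-0.3816, -0.2982, 1.3266]}
top {'fx': 528.2727, 'fy': 528.2727, 'cx': 281.7702, 'cy': 209.692, 'rvec': [2.0867, -2.127, 0.2246], 'tvec': [0.0201, 0.5898, 1.1964]}
wrist {'fx': 325.1923, 'fy': 325.1923, 'cx': 280.4282, 'cy': 208.8416, 'rvec': [-2.3576, 1.7412, 0.2231], 'tvec': [-0.5238, -0.0309, 0.3893]}
```

View pics/top0.png

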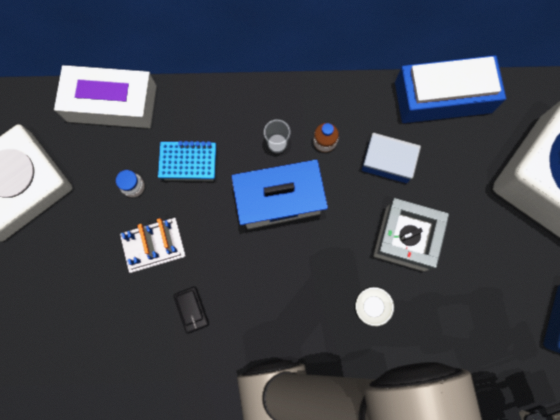

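View pics/scene0.png

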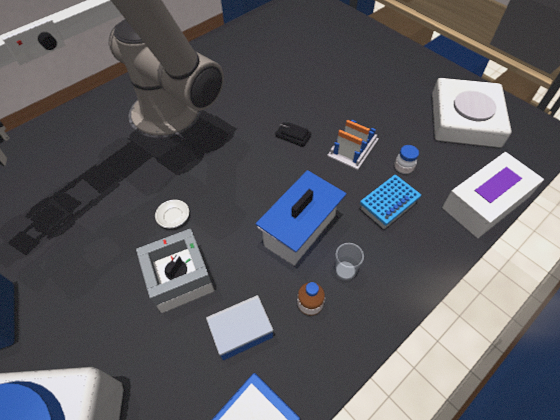

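View pics/wrist0.png

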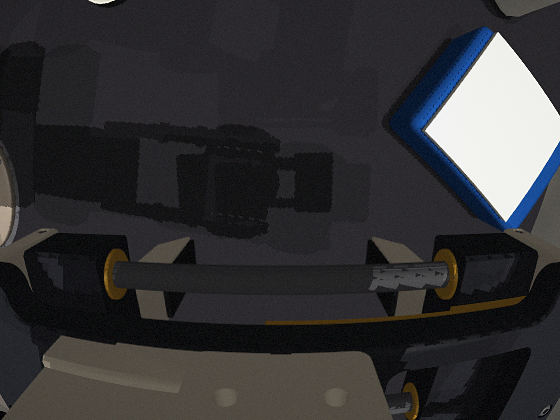

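The top picture shows the control unit at (412,235), the dryer and lid at (280,193), the rack with two plates at (153,244), the mouse at (190,308) and the dish at (375,306). Next I'll enlarge these.

```bash
cat > h.py <<'E'
import numpy as np,cv2
from rig import robot
def cam(n):
    c=robot.camera_params(n); R=cv2.Rodrigues(np.array(c['rvec'],float))[0]; return c,R,np.array(c['tvec'],float).ravel()
def ray(n,u,v,C=None):
    c,R,t=C or cam(n)
    x=(u-c['cx'])/c['fx']; y=(v-c['cy'])/c['fy']
    if n=='wrist':
        r=np.hypot(x,y); s=np.sin(r)/r if r>1e-9 else 1.; d=np.array([x*s,y*s,np.cos(r)])
    else: d=np.array([x,y,1.])
    return -R.T@t, R.T@d
def atz(n,u,v,z,C=None):
    o,d=ray(n,u,v,C); return o+d*(z-o[2])/d[2]
def proj(n,p,C=None):
    c,R,t=C or cam(n); q=R@np.asarray(p,float)+t
    if n=='wrist':
        r=np.hypot(q[0],q[1]); th=np.arctan2(r,q[2]); k=th/r if r>1e-9 else 1/q[2]
        return np.array([c['cx']+c['fx']*q[0]*k,c['cy']+c['fy']*q[1]*k])
    return np.array([c['cx']+c['fx']*q[0]/q[2],c['cy']+c['fy']*q[1]/q[2]])
def cloud(n,d,C=None):
    c,R,t=C or cam(n)
    v,u=np.mgrid[0:d.shape[0],0:d.shape[1]]
    x=(u-c['cx'])/c['fx']; y=(v-c['cy'])/c['fy']
    if n=='wrist':
        r=np.hypot(x,y)+1e-12; x,y=np.tan(r)*x/r,np.tan(r)*y/r
    P=np.stack([x*d,y*d,d],-1)-t
    W=P@R; W[d<=0]=np.nan; return W
def crop(p,u0,v0,u1,v1,k,name):
    cv2.imwrite(name,cv2.resize(p[v0:v1,u0:u1],None,fx=k,fy=k,interpolation=cv2.INTER_CUBIC))
E
python3 - <<'E'
from h import *
p=cv2.imread('pics/top0.png'); 
crop(p,215,145,345,240,6,'pics/c_dry.png');crop(p,360,185,460,285,6,'pics/c_ctl.png');crop(p,100,200,220,290,6,'pics/c_rack.png')
d=np.load('pics/top0.npy');W=cloud('top',d)
for n,(u,v) in dict(bench=(250,280),lid=(250,200),ridge=(280,189),ctlrim=(391,217),knob=(410,235),plateA=(146,241),plateB=(165,236),dish=(375,306),mouse=(190,305)).items(): print(n,W[v,u].round(4),atz('top',u,v,0).round(3))
E
```

```text
bench [0.4299 0.0895 0.0016] [0.43 0.09 0.  ]
lid [0.6043 0.0816 0.1097] [0.631 0.088 0.   ]
ridge [0.6188 0.0119 0.1495] [0.658 0.012 0.   ]
ctlrim [ 0.56   -0.2427  0.0998] [ 0.58  -0.264  0.   ]
knob [ 0.5189 -0.2862  0.0889] [ 0.533 -0.308  0.   ]
plateA [0.5174 0.3248 0.0845] [0.531 0.347 0.   ]
plateB [0.5277 0.2803 0.088 ] [0.543 0.3   0.   ]
dish [ 3.620e-01 -2.115e-01 -2.000e-04] [ 0.362 -0.211  0.   ]
mouse [0.3717 0.2304 0.0258] [0.373 0.235 0.   ]
```

View pics/c_dry.png

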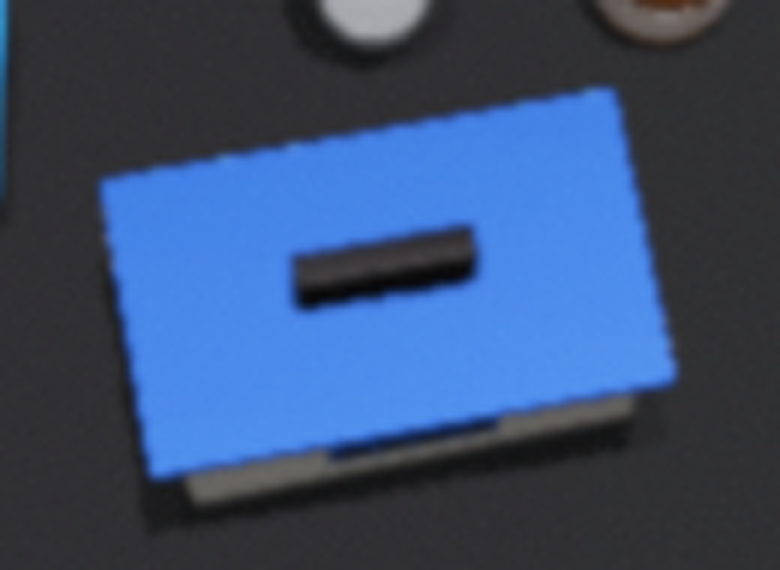

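View pics/c_ctl.png

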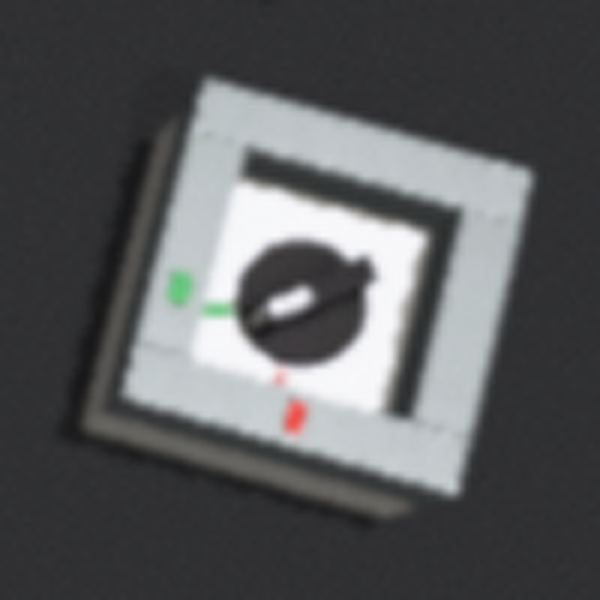

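View pics/c_rack.png

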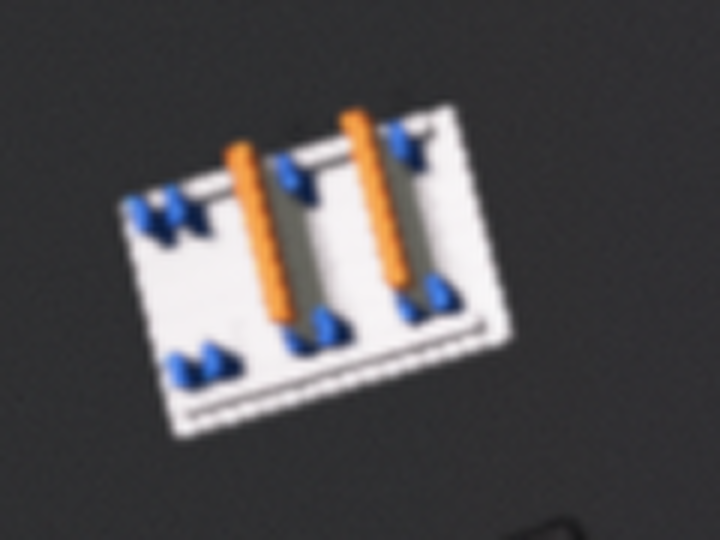

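```bash
cat > meas.py <<'E'
from h import *
def quad(name,pts,off,k,z,cn='top'):
    P=np.array([atz(cn,u/k+off[0],v/k+off[1],z)[:2] for u,v in pts])
    c=P.mean(0); e=[np.linalg.norm(P[i]-P[(i+1)%len(P)]) for i in range(len(P))]
    ang=[np.degrees(np.arctan2(*(P[(i+1)%len(P)]-P[i])[::-1])) for i in range(len(P))]
    print(name,'c',c.round(4),'edges',np.round(e,4),'ang',np.round(ang,1)); return P
E
python3 - <<'E'
from meas import *
quad('ctl',[(207,78),(535,172),(460,495),(122,400)],(360,185),6,.098)
quad('lid',[(100,180),(615,88),(678,382),(152,478)],(215,145),6,.110)
quad('ridge',[(293,258),(472,228),(474,250),(296,284)],(215,145),6,.146)
quad('A',[(240,145),(280,322)],(100,200),6,.098)
quad('B',[(355,112),(397,288)],(100,200),6,.098)
quad('rack',[(122,205),(450,105),(512,338),(180,438)],(100,200),6,.008)
quad('knob(bar ends)',[(262,322),(365,272)],(360,185),6,.086)
quad('red-green',[(295,417),(180,290)],(360,185),6,.098)
E
```

```text
ctl c [ 0.5233 -0.2962] edges [0.13   0.1297 0.1309 0.1313] ang [-107.8  162.5   72.9  -17.9]
lid c [0.6226 0.0134] edges [0.2038 0.1197 0.2041 0.1198] ang [ -80.6 -170.3   99.4    9.6]
ridge c [0.6232 0.0141] edges [0.068  0.0086 0.0678 0.0101] ang [ -81.3 -176.3  100.     5.7]
A c [0.5204 0.3276] edges [0.0711 0.0711] ang [-165.4   14.6]
B c [0.5325 0.2836] edges [0.0711 0.0711] ang [-165.2   14.8]
rack c [0.5194 0.3279] edges [0.1398 0.1014 0.1392 0.1003] ang [ -73.6 -164.2  105.9   16.2]
knob(bar ends) c [ 0.5205 -0.2922] edges [0.0452 0.0452] ang [-65.5 114.5]
red-green c [ 0.4974 -0.2587] edges [0.064 0.064] ang [  39.2 -140.8]
```

```bash
cat >> h.py <<'E'
def wrap(a): return (a+np.pi)%(2*np.pi)-np.pi
def plan(xyz,yawdeg=None,N=None,start=None):
    s=robot.get_state(); p=np.array(s['tcp_pos']); y=s['ee_rot'][2]
    d=np.array(xyz)-p; dy=0 if yawdeg is None else wrap(np.radians(yawdeg)-y)
    n=N or int(max(np.ceil(np.linalg.norm(d)/0.028),np.ceil(abs(dy)/.095),1))
    S=np.zeros((2,2)); 
    for i in range(n):
        a=y+dy*i/n; S+=np.array([[np.cos(a),np.sin(a)],[np.sin(a),-np.cos(a)]])
    o=np.linalg.solve(S,d[:2])
    print('rows',n,'offset',np.round([o[0]/.03,o[1]/.03,-d[2]/n/.03],3),'turn',round(-dy/n/.1,3),'| d',d.round(4),'yaw',round(np.degrees(y),2),'q6',round(s['q'][5],2),'t',round(s['time'],1))
E
python3 -c "
from h import *
plan((.523,-.296,.22),-65.5,18)"
```

```text
rows 18 offset [ 0.536 -0.663  0.133] turn 0.801 | d [ 0.3685  0.2055 -0.0717] yaw 17.12 q6 -0.15 t 0.1
```

Request:
apply_moves(commands=[{"offset":[0.536,-0.663,0.133],"turn":0.8},{"offset":[0.536,-0.663,0.133],"turn":0.8},{"offset":[0.536,-0.663,0.133],"turn":0.8},{"offset":[0.536,-0.663,0.133],"turn":0.8},{"offset":[0.536,-0.663,0.133],"turn":0.8},{"offset":[0.536,-0.663,0.133],"turn":0.8},{"offset":[0.536,-0.663,0.133],"turn":0.8},{"offset":[0.536,-0.663,0.133],"turn":0.8},{"offset":[0.536,-0.663,0.133],"turn":0.8}], fingers=0.3)

```text
time: 1.05
tcp_pos: [0.3005, -0.3286, 0.2561]
ee_rot: [-3.141, 0.0, -0.425]
wrist_force: [-0.1, -0.2, -0.5]
gripper_width: 0.0281
```

Request:
apply_moves(commands=[{"offset":[0.536,-0.663,0.133],"turn":0.8},{"offset":[0.536,-0.663,0.133],"turn":0.8},{"offset":[0.536,-0.663,0.133],"turn":0.8},{"offset":[0.536,-0.663,0.133],"turn":0.8},{"offset":[0.536,-0.663,0.133],"turn":0.8},{"offset":[0.536,-0.663,0.133],"turn":0.8},{"offset":[0.536,-0.663,0.133],"turn":0.8},{"offset":[0.536,-0.663,0.133],"turn":0.8},{"offset":[0.536,-0.663,0.133],"turn":0.8},{"offset":[0,0,0],"turn":0}])

```text
time: 2.05
tcp_pos: [0.5246, -0.2959, 0.2191]
ee_rot: [-3.141, 0.0, -1.141]
wrist_force: [0.1, -0.7, 0.2]
gripper_width: 0.027
```

Run:
```python
from h import *
plan((.523,-.296,.22),-65.5)
C=cam('wrist'); p,d=robot.capture('wrist'); cv2.imwrite('pics/w1.png',p); np.save('pics/w1.npy',d)
for z in (.056,.086): print(proj('wrist',(.5233,-.2962,z),C))
s=robot.get_state(); print(s['tcp_pos'],s['wrist_force'],s['gripper_width'])
R=C[1]; t=C[2]; print('campos',-R.T@t, 'axis',R[2])
```

```text
rows 1 offset [-0.019  0.05  -0.03 ] turn 0.018 | d [-0.0016 -0.0001  0.0009] yaw -65.4 q6 2.07 t 2.0
[282.51841627 209.60413818]
[282.7708972 220.1248993]
[ 0.52319539 -0.29568198  0.21927975] [-0.18288071 -0.41453885  0.512269  ] 0.0276828117649
campos [ 0.55259209 -0.35624934  0.31115967] axis [-0.10426799  0.2282794  -0.96799623]
```

View pics/w1.png

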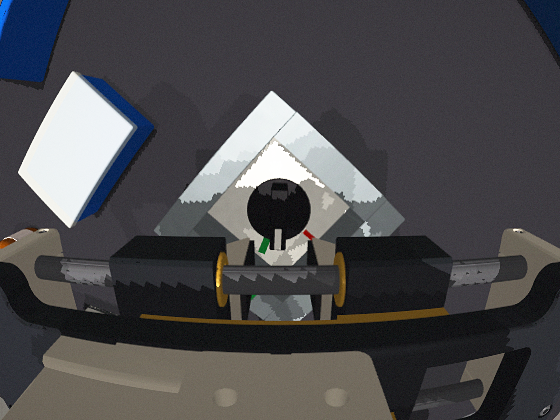

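Run:
```python
from h import *
p=cv2.imread('pics/w1.png'); crop(p,220,150,350,320,5,'pics/w1c.png')
C=cam('wrist')
# tool-centre line projections
for z in (.06,.086,.16): print(z,proj('wrist',(.5232,-.2957,z),C).round(1))
```

```text
0.06 [280.7 210.3]
0.086 [280.8 219.5]
0.16 [281.  260.9]
```

View pics/w1c.png

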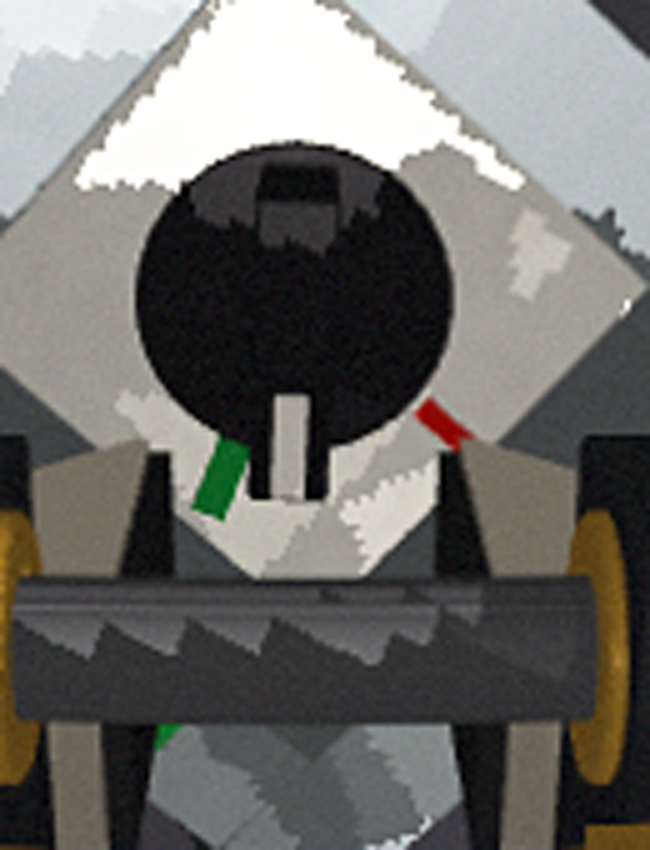

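Run:
```python
from meas import *
quad('bar',[(299,165),(289,497)],(220,150),5,.086,'wrist')
quad('disc lr',[(136,300),(453,300)],(220,150),5,.056,'wrist')
quad('disc tb',[(294,143),(294,450)],(220,150),5,.056,'wrist')
plan((.5233,-.2962,.128))
```

```text
bar c [ 0.5252 -0.2967] edges [0.05 0.05] ang [113. -67.]
disc lr c [ 0.5242 -0.2944] edges [0.0516 0.0516] ang [-155.3   24.7]
disc tb c [ 0.5242 -0.2943] edges [0.0517 0.0517] ang [114.6 -65.4]
rows 4 offset [0.004 0.001 0.761] turn 0.0 | d [ 0.0001 -0.0005 -0.0913] yaw -65.28 q6 2.07 t 2.1
```

Request:
apply_moves(commands=[{"offset":[0,-0.03,0],"turn":0.2},{"offset":[0,0,0.75],"turn":0},{"offset":[0,0,0.75],"turn":0},{"offset":[0,0,0.75],"turn":0},{"offset":[0,0,0.8],"turn":0},{"offset":[0,0,0],"turn":0}])

```text
time: 2.7
tcp_pos: [0.5212, -0.2946, 0.1263]
ee_rot: [3.138, 0.006, -1.162]
wrist_force: [-0.2, -0.4, -1.1]
gripper_width: 0.0274
```

Request:
apply_moves(commands=[{"offset":[0,0,0]},{"offset":[0,0,0]},{"offset":[0,0,0]},{"offset":[0,0,0]},{"offset":[0,0,0]}], fingers=0)

```text
validation failed for argument at $.co...
```

Request:
apply_moves(commands=[{"offset":[0,0,0],"turn":0},{"offset":[0,0,0],"turn":0},{"offset":[0,0,0],"turn":0},{"offset":[0,0,0],"turn":0},{"offset":[0,0,0],"turn":0}], fingers=0)

```text
time: 3.2
tcp_pos: [0.5256, -0.2952, 0.1306]
ee_rot: [-3.137, -0.003, -1.161]
wrist_force: [8.3, 3.2, -3.5]
gripper_width: 0.0118
```

Request:
apply_moves(commands=[{"offset":[0,0,0],"turn":-0.7},{"offset":[0,0,0],"turn":-0.7},{"offset":[0,0,0],"turn":-0.7},{"offset":[0,0,0],"turn":-0.7},{"offset":[0,0,0],"turn":-0.7},{"offset":[0,0,0],"turn":-0.7},{"offset":[0,0,0],"turn":-0.7},{"offset":[0,0,0],"turn":-0.7},{"offset":[0,0,0],"turn":-0.7},{"offset":[0,0,0],"turn":-0.7},{"offset":[0,0,0],"turn":-0.7},{"offset":[0,0,0],"turn":-0.7}])

```text
time: 4.4
tcp_pos: [0.5257, -0.2951, 0.1306]
ee_rot: [-3.141, -0.006, -0.319]
wrist_force: [8.3, 4.3, -2.3]
gripper_width: 0.0115
```

Request:
apply_moves(commands=[{"offset":[0,0,0],"turn":-0.1},{"offset":[0,0,0],"turn":0},{"offset":[0,0,0],"turn":0}])

```text
time: 4.7
tcp_pos: [0.5258, -0.2951, 0.1306]
ee_rot: [-3.141, -0.006, -0.311]
wrist_force: [7.7, 4.4, -3.5]
gripper_width: 0.012
```

Run:
```python
from h import *
s=robot.get_state(); print(s['tcp_pos'],np.degrees(s['ee_rot']),s['wrist_force'],s['ft_torque'],s['gripper_width'])
```

```text
[ 0.52575966 -0.29507979  0.13063168] [-179.951224     -0.34451439  -17.82896598] [ 7.73169722  4.43086147 -3.51956435] [ 0.66761152 -1.26186266  0.05061917] 0.012016977392444082
```

Request:
apply_moves(commands=[{"offset":[0,0,0],"turn":-0.15},{"offset":[0,0,0],"turn":0},{"offset":[0,0,0],"turn":0}])

```text
time: 5.0
tcp_pos: [0.5258, -0.2951, 0.1306]
ee_rot: [-3.141, -0.006, -0.297]
wrist_force: [7.8, 4.7, -3.0]
gripper_width: 0.0116
```

Run:
```python
from h import *
s=robot.get_state(); print(s['tcp_pos'],np.degrees(s['ee_rot']),s['wrist_force'],s['ft_torque'],s['gripper_width'])
p,d=robot.capture('top'); cv2.imwrite('pics/t1.png',p); crop(p,360,185,460,285,6,'pics/t1c.png')
```

```text
[ 0.52575361 -0.29506157  0.13060891] [-179.9449471    -0.34478592  -17.00149425] [ 7.77888397  4.73074516 -2.9682301 ] [ 0.71674673 -1.33833797 -0.18929602] 0.011603850631194585
```

Request:
apply_moves(commands=[{"offset":[0,0,0],"turn":0},{"offset":[0,0,0],"turn":0},{"offset":[0,0,0],"turn":0},{"offset":[0,0,-0.8],"turn":0},{"offset":[0,0,-0.9],"turn":0},{"offset":[0,0,-0.9],"turn":0},{"offset":[0,0,-0.9],"turn":0},{"offset":[0,0,0],"turn":0},{"offset":[0,0,0],"turn":0}], fingers=0.3)

```text
time: 5.95
tcp_pos: [0.5234, -0.2957, 0.2344]
ee_rot: [3.141, -0.001, -0.296]
wrist_force: [-1.0, -0.4, -0.5]
gripper_width: 0.0273
```

Run:
```python
from meas import *
s=robot.get_state(); print(s['tcp_pos'],np.degrees(s['ee_rot']),s['wrist_force'],s['gripper_width'])
p,d=robot.capture('wrist'); cv2.imwrite('pics/w2.png',p); crop(p,220,150,350,320,5,'pics/w2c.png')
```

```text
[ 0.52335998 -0.29574869  0.23441666] [ 1.79963501e+02 -6.05383767e-02 -1.69822303e+01] [-1.00038268 -0.36028327 -0.51841973] 0.02728378853234511
```

View pics/w2c.png

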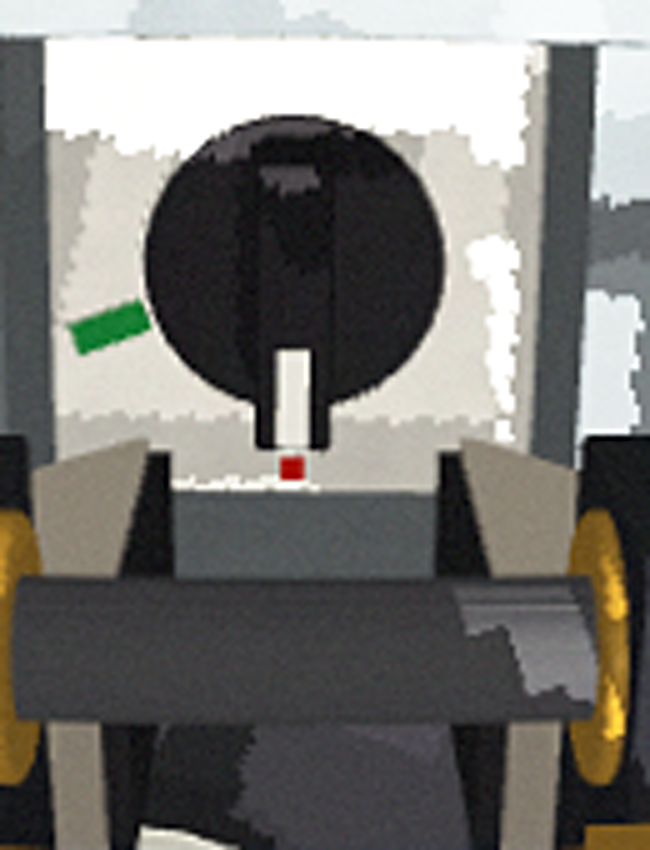

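The pointer (290,360–440) now lines up with the red mark (291,467), so the dryer is off. Next is the lid.

Run:
```python
from h import *
plan((.6226,.0138,.28),99.5,22)
```

```text
rows 22 offset [ 0.49  -0.325 -0.071] turn -0.924 | d [0.0996 0.3093 0.0467] yaw -16.98 q6 1.23 t 6.0
```

Request:
apply_moves(commands=[{"offset":[0.49,-0.325,-0.07],"turn":-0.92},{"offset":[0.49,-0.325,-0.07],"turn":-0.92},{"offset":[0.49,-0.325,-0.07],"turn":-0.92},{"offset":[0.49,-0.325,-0.07],"turn":-0.92},{"offset":[0.49,-0.325,-0.07],"turn":-0.92},{"offset":[0.49,-0.325,-0.07],"turn":-0.92},{"offset":[0.49,-0.325,-0.07],"turn":-0.92},{"offset":[0.49,-0.325,-0.07],"turn":-0.92},{"offset":[0.49,-0.325,-0.07],"turn":-0.92},{"offset":[0.49,-0.325,-0.07],"turn":-0.92},{"offset":[0.49,-0.325,-0.07],"turn":-0.92}], fingers=0.45)

```text
time: 7.1
tcp_pos: [0.6595, -0.1683, 0.2549]
ee_rot: [-3.139, 0.002, 0.719]
wrist_force: [-0.3, 0.8, -0.5]
gripper_width: 0.0411
```

Request:
apply_moves(commands=[{"offset":[0.49,-0.325,-0.07],"turn":-0.92},{"offset":[0.49,-0.325,-0.07],"turn":-0.92},{"offset":[0.49,-0.325,-0.07],"turn":-0.92},{"offset":[0.49,-0.325,-0.07],"turn":-0.92},{"offset":[0.49,-0.325,-0.07],"turn":-0.92},{"offset":[0.49,-0.325,-0.07],"turn":-0.92},{"offset":[0.49,-0.325,-0.07],"turn":-0.92},{"offset":[0.49,-0.325,-0.07],"turn":-0.92},{"offset":[0.49,-0.325,-0.07],"turn":-0.92},{"offset":[0.49,-0.325,-0.07],"turn":-0.92},{"offset":[0.49,-0.325,-0.07],"turn":-0.92},{"offset":[0,0,0],"turn":0}])

```text
time: 8.3
tcp_pos: [0.6232, 0.0152, 0.279]
ee_rot: [-3.139, -0.001, 1.731]
wrist_force: [-1.0, -0.6, -0.1]
gripper_width: 0.0412
```

Run:
```python
from h import *
plan((.6226,.0138,.28),99.5)
C=cam('wrist'); p,d=robot.capture('wrist'); cv2.imwrite('pics/w3.png',p); np.save('pics/w3.npy',d)
s=robot.get_state(); print(s['tcp_pos'],np.degrees(s['ee_rot']))
for z in (.11,.146): print(proj('wrist',(.6226,.0138,z),C))
```

```text
rows 1 offset [-0.044 -0.027 -0.034] turn -0.058 | d [-0.0006 -0.0014  0.001 ] yaw 99.17 q6 -0.26 t 8.3
[0.62389277 0.01416425 0.27906528] [-1.79890373e+02 -1.48679296e-02  9.89698709e+01]
[279.9040888 210.7500081]
[279.68519966 223.41084437]
```

View pics/w3.png

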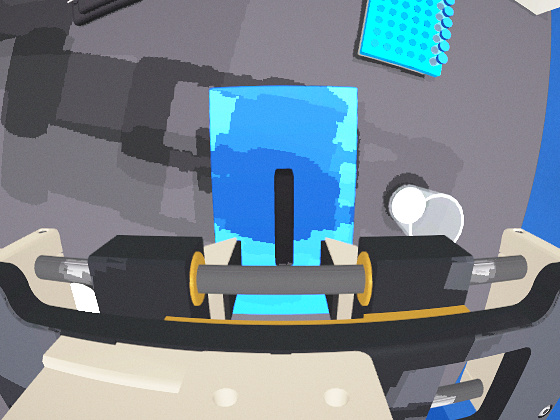

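Run:
```python
from h import *
p=cv2.imread('pics/w3.png'); crop(p,195,75,375,325,3.2,'pics/w3c.png')
```

```text
(no output)
```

View pics/w3c.png

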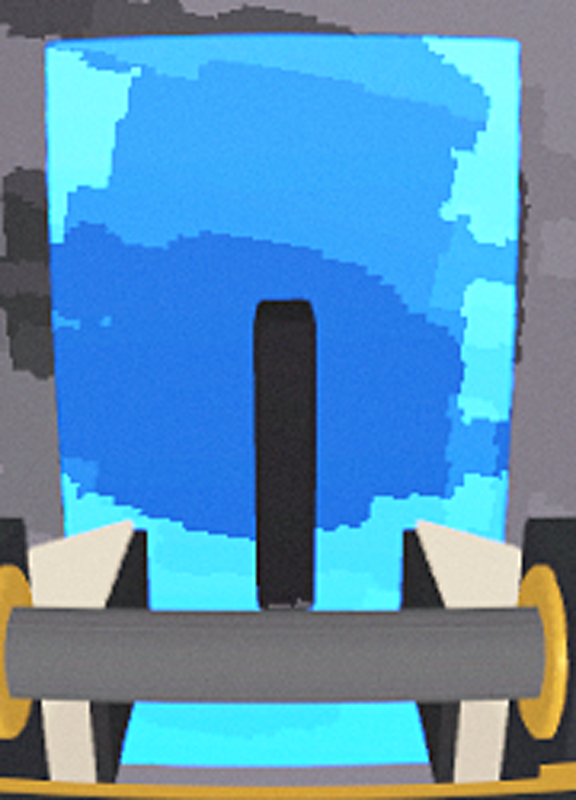

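Run:
```python
from meas import *
quad('ridge far->near',[(285,301),(287,606)],(195,75),3.2,.146,'wrist')
quad('lid far',[(46,42),(520,40)],(195,75),3.2,.110,'wrist')
quad('lid mid',[(64,480),(508,480)],(195,75),3.2,.110,'wrist')
p=cv2.imread('pics/t1.png')
```

```text
ridge far->near c [0.6263 0.0166] edges [0.072 0.072] ang [-80.5  99.5]
lid far c [0.6105 0.1139] edges [0.1191 0.1191] ang [   9.3 -170.7]
lid mid c [0.6293 0.0008] edges [0.1185 0.1185] ang [   9. -171.]
```

Request:
apply_moves(commands=[{"offset":[0,0.073,0],"turn":-0.05},{"offset":[0,0,0.8],"turn":0},{"offset":[0,0,0.8],"turn":0},{"offset":[0,0,0.8],"turn":0},{"offset":[0,0,0.5],"turn":0},{"offset":[0,0,0.3],"turn":0},{"offset":[0,0,0],"turn":0},{"offset":[0,0,0],"turn":0}])

```text
time: 9.15
tcp_pos: [0.6271, 0.0135, 0.1845]
ee_rot: [3.141, 0.0, 1.732]
wrist_force: [0.5, 0.0, 0.6]
gripper_width: 0.0414
```

Request:
apply_moves(commands=[{"offset":[0,0,0],"turn":0},{"offset":[0,0,0],"turn":0},{"offset":[0,0,0],"turn":0},{"offset":[0,0,0],"turn":0},{"offset":[0,0,0],"turn":0},{"offset":[0,0,0],"turn":0}], fingers=0)

```text
time: 9.75
tcp_pos: [0.6265, 0.014, 0.1845]
ee_rot: [3.141, 0.0, 1.733]
wrist_force: [-1.6, -0.3, 4.2]
gripper_width: 0.0138
```

Run:
```python
from h import *
s=robot.get_state(); print(s['tcp_pos'],np.degrees(s['ee_rot']),s['wrist_force'],s['gripper_width'])
```

```text
[0.62651704 0.01399396 0.18448285] [1.79989052e+02 1.29479889e-02 9.92909913e+01] [-1.55274781 -0.26573675  4.17683371] 0.013828368478333443
```

Request:
apply_moves(commands=[{"offset":[0,0,-0.4],"turn":0},{"offset":[0,0,-0.7],"turn":0},{"offset":[0,0,-0.7],"turn":0},{"offset":[0.11,-0.75,0],"turn":0},{"offset":[0.11,-0.75,0],"turn":0},{"offset":[0.11,-0.75,0],"turn":0},{"offset":[0.11,-0.75,0],"turn":0},{"offset":[0.11,-0.75,0],"turn":0},{"offset":[0.11,-0.75,0],"turn":0},{"offset":[0.11,-0.75,0],"turn":0},{"offset":[0.11,-0.75,0],"turn":0},{"offset":[0.11,-0.8,0],"turn":0}])

```text
time: 10.95
tcp_pos: [0.4196, 0.0104, 0.2385]
ee_rot: [3.141, 0.0, 1.733]
wrist_force: [-0.3, 0.6, -2.6]
gripper_width: 0.0135
```

Run:
```python
from h import *
s=robot.get_state(); print(s['tcp_pos'],np.degrees(s['ee_rot']),s['wrist_force'],s['gripper_width'])
p,d=robot.capture('top'); cv2.imwrite('pics/t2.png',p);np.save('pics/t2.npy',d); plan((.42,.01,.0845))
```

```text
[0.41960376 0.01041097 0.23845661] [1.79975183e+02 8.54782045e-03 9.92820330e+01] [-0.26090866  0.60863498 -2.5878731 ] 0.01354561238380704
rows 6 offset [-0.008  0.023  0.852] turn 0.0 | d [ 0.0043 -0.0008 -0.1534] yaw 99.31 q6 -0.32 t 11.0
```

View pics/t2.png

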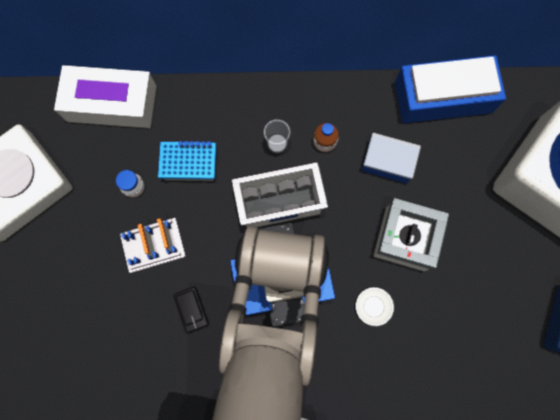

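The top picture shows the open dryer at (280,195) and the lid hanging clear of the mouse and dish. Lowering it.

Request:
apply_moves(commands=[{"offset":[0,0,0.8],"turn":0},{"offset":[0,0,0.8],"turn":0},{"offset":[0,0,0.8],"turn":0},{"offset":[0,0,0.8],"turn":0},{"offset":[0,0,0.8],"turn":0},{"offset":[0,0,0.5],"turn":0},{"offset":[0,0,0.3],"turn":0},{"offset":[0,0,0.2],"turn":0},{"offset":[0,0,0.1],"turn":0},{"offset":[0,0,0],"turn":0},{"offset":[0,0,0],"turn":0}])

```text
time: 12.1
tcp_pos: [0.4208, 0.0103, 0.0856]
ee_rot: [3.141, 0.0, 1.733]
wrist_force: [-0.2, -0.6, -2.6]
gripper_width: 0.014
```

Request:
apply_moves(commands=[{"offset":[0,0,0.07],"turn":0},{"offset":[0,0,0],"turn":0},{"offset":[0,0,0],"turn":0}])

```text
time: 12.4
tcp_pos: [0.4205, 0.0104, 0.0831]
ee_rot: [3.141, 0.0, 1.733]
wrist_force: [-0.1, -0.3, -3.3]
gripper_width: 0.0137
```

Request:
apply_moves(commands=[{"offset":[0,0,0.04],"turn":0},{"offset":[0,0,0],"turn":0},{"offset":[0,0,0],"turn":0}])

```text
time: 12.7
tcp_pos: [0.4205, 0.0103, 0.0824]
ee_rot: [3.141, 0.0, 1.733]
wrist_force: [-2.8, 0.5, 6.8]
gripper_width: 0.0143
```

Request:
apply_moves(commands=[{"offset":[0,0,0],"turn":0},{"offset":[0,0,0],"turn":0},{"offset":[0,0,0],"turn":0},{"offset":[0,0,0],"turn":0},{"offset":[0,0,-0.8],"turn":0},{"offset":[0,0,-0.9],"turn":0},{"offset":[0,0,-0.9],"turn":0},{"offset":[0,0,-0.9],"turn":0},{"offset":[0,0,-0.9],"turn":0},{"offset":[0,0,-0.9],"turn":0},{"offset":[0,0,-0.9],"turn":0},{"offset":[0,0,-0.8],"turn":0}], fingers=0.45)

```text
time: 13.9
tcp_pos: [0.4203, 0.0104, 0.2931]
ee_rot: [3.141, 0.0, 1.733]
wrist_force: [1.1, -0.0, -1.0]
gripper_width: 0.0414
```

Run:
```python
from h import *
p=cv2.imread('pics/t2.png'); crop(p,215,145,345,240,6,'pics/t2d.png')
# plate midpoint ~(.526,.306)
plan((.524,.3,.30),15,22)
```

```text
rows 22 offset [ 0.501 -0.1   -0.01 ] turn 0.669 | d [0.1037 0.2896 0.0069] yaw 99.28 q6 -0.32 t 13.9
```

View pics/t2d.png

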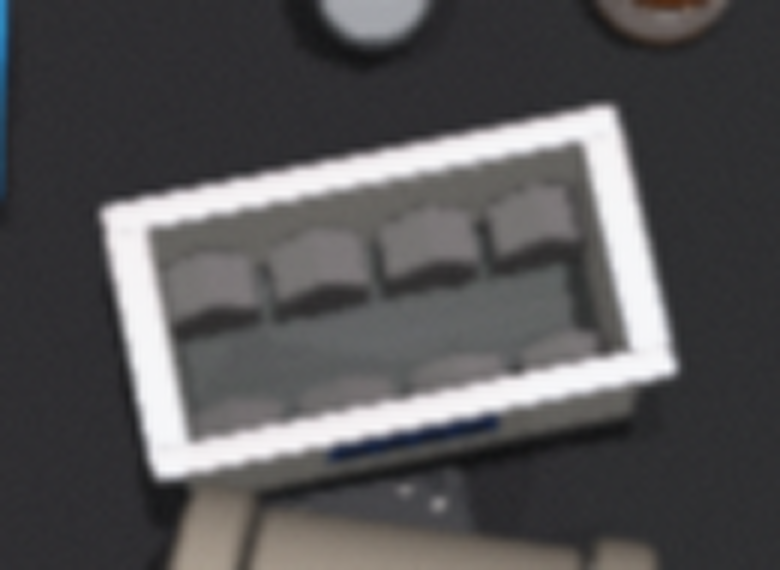

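Request:
apply_moves(commands=[{"offset":[0.5,-0.1,-0.01],"turn":0.67},{"offset":[0.5,-0.1,-0.01],"turn":0.67},{"offset":[0.5,-0.1,-0.01],"turn":0.67},{"offset":[0.5,-0.1,-0.01],"turn":0.67},{"offset":[0.5,-0.1,-0.01],"turn":0.67},{"offset":[0.5,-0.1,-0.01],"turn":0.67},{"offset":[0.5,-0.1,-0.01],"turn":0.67},{"offset":[0.5,-0.1,-0.01],"turn":0.67},{"offset":[0.5,-0.1,-0.01],"turn":0.67},{"offset":[0.5,-0.1,-0.01],"turn":0.67},{"offset":[0.5,-0.1,-0.01],"turn":0.67}], fingers=0.3)

```text
time: 15.0
tcp_pos: [0.4163, 0.1755, 0.2949]
ee_rot: [-3.141, 0.0, 0.993]
wrist_force: [-0.4, -1.1, 0.1]
gripper_width: 0.0278
```

Request:
apply_moves(commands=[{"offset":[0.5,-0.1,-0.01],"turn":0.67},{"offset":[0.5,-0.1,-0.01],"turn":0.67},{"offset":[0.5,-0.1,-0.01],"turn":0.67},{"offset":[0.5,-0.1,-0.01],"turn":0.67},{"offset":[0.5,-0.1,-0.01],"turn":0.67},{"offset":[0.5,-0.1,-0.01],"turn":0.67},{"offset":[0.5,-0.1,-0.01],"turn":0.67},{"offset":[0.5,-0.1,-0.01],"turn":0.67},{"offset":[0.5,-0.1,-0.01],"turn":0.67},{"offset":[0.5,-0.1,-0.01],"turn":0.67},{"offset":[0.5,-0.1,-0.01],"turn":0.67},{"offset":[0,0,0],"turn":0}])

```text
time: 16.2
tcp_pos: [0.5249, 0.2998, 0.2975]
ee_rot: [3.141, 0.0, 0.258]
wrist_force: [0.4, -0.9, -0.1]
gripper_width: 0.0274
```

Run:
```python
from meas import *
quad('dryer top cam',[(101,213),(613,105),(677,372),(155,478)],(215,145),6,.102)
quad('lid on bench?',[(0,0),(1,1)],(0,0),1,0)
C=cam('wrist'); p,d=robot.capture('wrist'); cv2.imwrite('pics/w4.png',p)
s=robot.get_state(); print(s['tcp_pos'],np.degrees(s['ee_rot']))
print(proj('wrist',(.5204,.3276,.098),C),proj('wrist',(.5325,.2836,.098),C))
```

```text
dryer top cam c [0.6205 0.0133] edges [0.205  0.1099 0.2048 0.1076] ang [ -78.8 -168.9  100.6   11.2]
lid on bench? c [1.2085 0.7721] edges [0.0044 0.0044] ang [-135.9   44.1]
[0.52407115 0.29939083 0.2975688 ] [1.79984017e+02 6.85053758e-02 1.49032976e+01]
[250.70018265 197.26805337] [300.29281112 196.73522296]
```

View pics/w4.png

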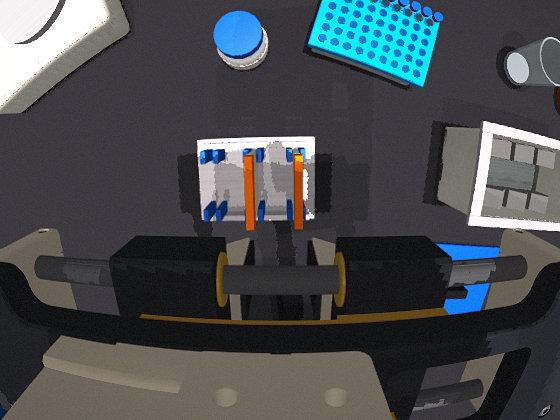

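Run:
```python
from h import *
p=cv2.imread('pics/w4.png'); crop(p,190,125,330,240,5,'pics/w4c.png')
```

```text
(no output)
```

View pics/w4c.png

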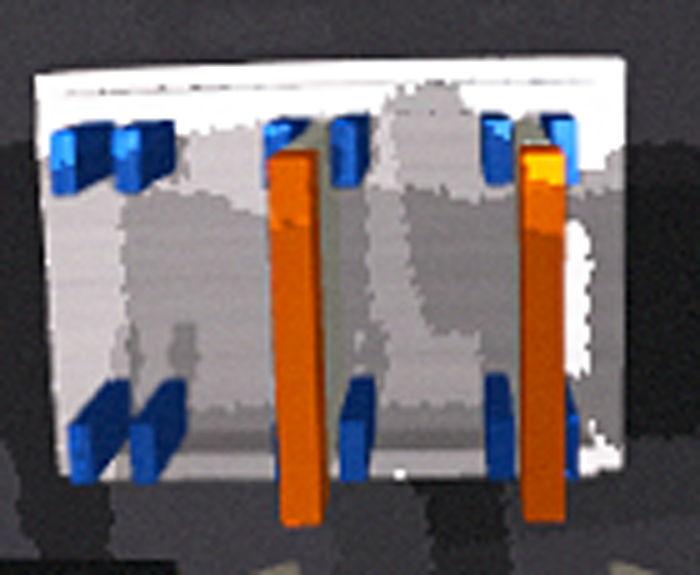

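Run:
```python
from meas import *
quad('A',[(293,150),(302,525)],(190,125),5,.098,'wrist')
quad('B',[(542,148),(545,520)],(190,125),5,.098,'wrist')
quad('rack',[(36,75),(625,58),(622,470),(60,476)],(190,125),5,.008,'wrist')
```

```text
A c [0.5226 0.3291] edges [0.0707 0.0707] ang [-165.   15.]
B c [0.5349 0.2855] edges [0.0699 0.0699] ang [-164.   16.]
rack c [0.5207 0.3288] edges [0.1395 0.1001 0.1396 0.0994] ang [ -74.1 -164.4  105.6   15.6]
```

Run:
```python
from h import *
plan((.5345,.2852,.138),15.5,7)
```

```text
rows 7 offset [0.03  0.078 0.76 ] turn -0.015 | d [ 0.0104 -0.0142 -0.1596] yaw 14.9 q6 1.7 t 16.2
```

Request:
apply_moves(commands=[{"offset":[0.21,0.55,0],"turn":-0.1},{"offset":[0,0,0.8],"turn":0},{"offset":[0,0,0.8],"turn":0},{"offset":[0,0,0.8],"turn":0},{"offset":[0,0,0.8],"turn":0},{"offset":[0,0,0.8],"turn":0},{"offset":[0,0,0.8],"turn":0},{"offset":[0,0,0.5],"turn":0},{"offset":[0,0,0],"turn":0},{"offset":[0,0,0],"turn":0}])

```text
time: 17.25
tcp_pos: [0.534, 0.2848, 0.1398]
ee_rot: [3.141, 0.0, 0.27]
wrist_force: [1.3, -0.7, 0.4]
gripper_width: 0.0278
```

Request:
apply_moves(commands=[{"offset":[0,0,0],"turn":0},{"offset":[0,0,0],"turn":0},{"offset":[0,0,0],"turn":0},{"offset":[0,0,0],"turn":0},{"offset":[0,0,0],"turn":0}], fingers=0)

```text
time: 17.75
tcp_pos: [0.5346, 0.2851, 0.1402]
ee_rot: [-3.142, -0.001, 0.269]
wrist_force: [-1.3, -0.8, 5.8]
gripper_width: 0.0076
```

Run:
```python
from h import *
s=robot.get_state(); print(s['tcp_pos'],np.degrees(s['ee_rot']),s['wrist_force'],s['gripper_width'])
```

```text
[0.53457792 0.28510904 0.14018942] [-1.79996419e+02 -7.45975590e-02  1.54057538e+01] [-1.31473128 -0.79783227  5.77751773] 0.007601226776107627
```

Request:
apply_moves(commands=[{"offset":[0,0,-0.5],"turn":0},{"offset":[0,0,-0.8],"turn":0},{"offset":[0,0,-0.8],"turn":0},{"offset":[0,0,-0.8],"turn":0},{"offset":[0,0,-0.8],"turn":0},{"offset":[0,0,-0.9],"turn":0},{"offset":[0,0,-0.9],"turn":0},{"offset":[0,0,0],"turn":0}])

```text
time: 18.55
tcp_pos: [0.5354, 0.2854, 0.3082]
ee_rot: [-3.141, -0.007, 0.269]
wrist_force: [-0.4, -0.4, -0.2]
gripper_width: 0.0076
```

Run:
```python
from h import *
plan((.53,.012,.30),10.2)
```

```text
rows 10 offset [-0.224  0.884  0.027] turn 0.091 | d [-0.0054 -0.2734 -0.0082] yaw 15.41 q6 1.67 t 18.6
```

Request:
apply_moves(commands=[{"offset":[-0.224,0.884,0],"turn":0.09},{"offset":[-0.224,0.884,0],"turn":0.09},{"offset":[-0.224,0.884,0],"turn":0.09},{"offset":[-0.224,0.884,0],"turn":0.09},{"offset":[-0.224,0.884,0],"turn":0.09},{"offset":[-0.224,0.884,0],"turn":0.09},{"offset":[-0.224,0.884,0],"turn":0.09},{"offset":[-0.224,0.884,0],"turn":0.09},{"offset":[-0.224,0.884,0],"turn":0.09},{"offset":[-0.224,0.884,0],"turn":0.09},{"offset":[0,0,0],"turn":0},{"offset":[0,0,0],"turn":0}])

```text
time: 19.75
tcp_pos: [0.5285, 0.0113, 0.3033]
ee_rot: [-3.141, 0.002, 0.177]
wrist_force: [0.0, 0.5, -0.8]
gripper_width: 0.0076
```

Run:
```python
from h import *
C=cam('wrist'); p,d=robot.capture('wrist'); cv2.imwrite('pics/w5.png',p); np.save('pics/w5.npy',d)
s=robot.get_state(); print(s['tcp_pos'],np.degrees(s['ee_rot']),s['gripper_width'])
for q in [(.6235,.0145,.102),(.6235,.0145,.006)]: print(proj('wrist',q,C))
crop(p,130,30,400,260,2.9,'pics/w5c.png')
```

```text
[0.52859109 0.01191981 0.30351031] [-1.79956321e+02  7.50786772e-02  1.02317833e+01] 0.007675950729159742
[296.66910364  96.51258622]
[292.75714443 103.74200346]
```

View pics/w5.png

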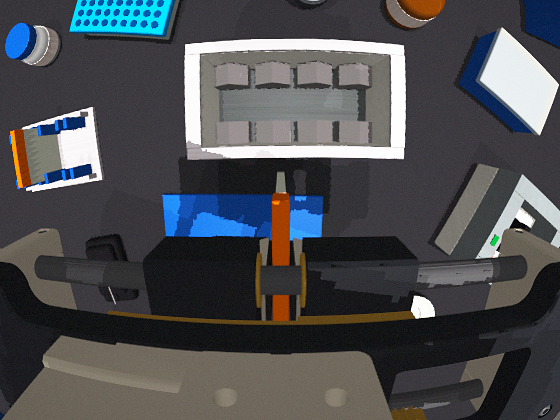

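View pics/w5c.png

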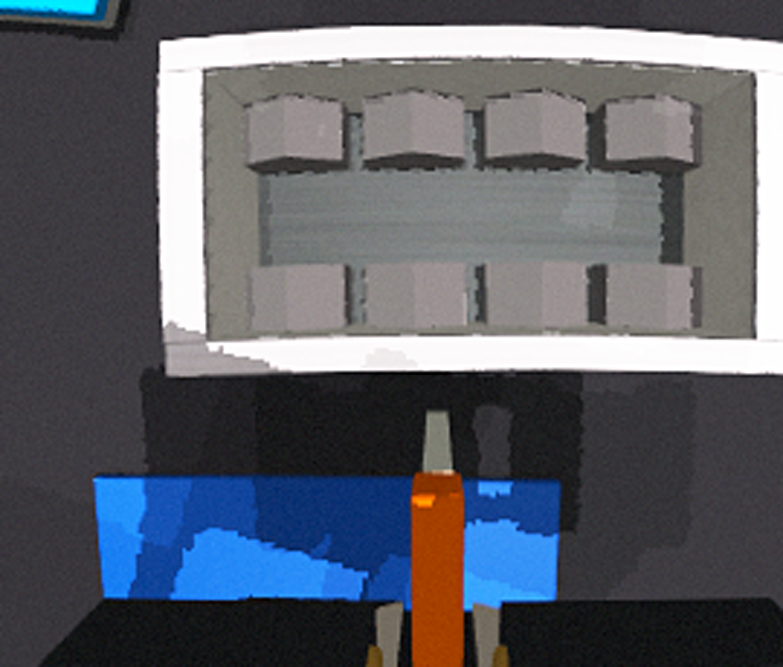

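Run:
```python
from meas import *
p=cv2.imread('pics/w5.png'); crop(p,300,30,420,170,5,'pics/w5r.png');crop(p,175,30,295,170,5,'pics/w5l.png')
```

```text
(no output)
```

View pics/w5r.png

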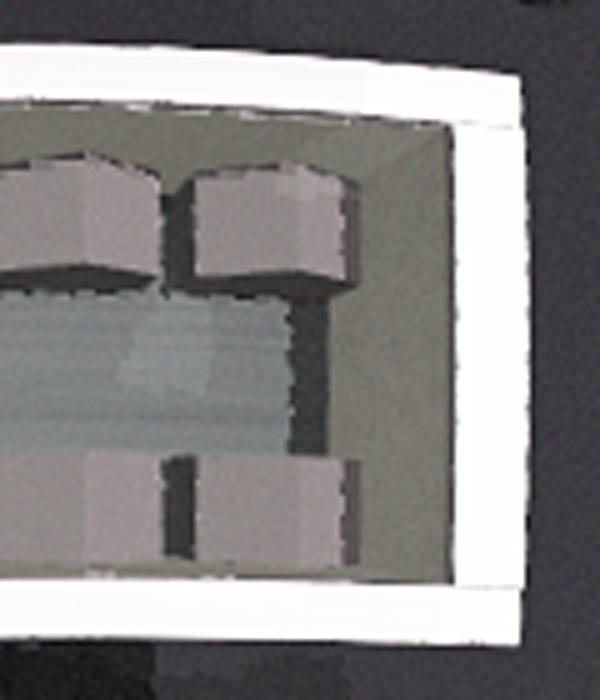

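View pics/w5l.png

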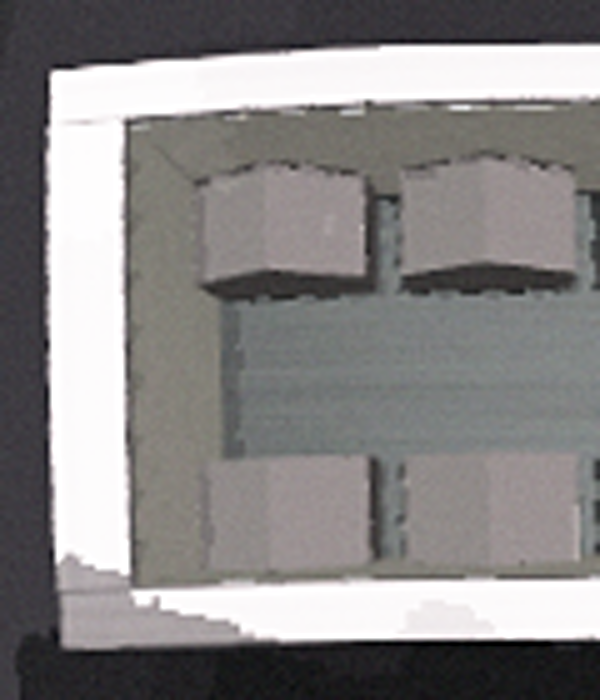

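Run:
```python
from meas import *
P=quad('flange',[(184.6,44.4),(404.2,45),(404.2,159),(187,159.6)],(0,0),1,.102,'wrist')
for n,q in dict(s1=[(251.8,78),(252.5,132)],s2=[(293.8,78),(294.2,132)],s3=[(335.4,78),(335.7,132)]).items(): quad(n,q,(0,0),1,.036,'wrist')
p=cv2.imread('pics/t2.png')
```

```text
flange c [0.6233 0.015 ] edges [0.2042 0.1099 0.2042 0.109 ] ang [ -79.1 -169.1  100.7   10.9]
s1 c [0.6126 0.0594] edges [0.0603 0.0603] ang [-169.3   10.7]
s2 c [0.6205 0.0143] edges [0.0601 0.0601] ang [-169.3   10.7]
s3 c [ 0.6297 -0.0307] edges [0.0606 0.0606] ang [-169.1   10.9]
```

Run:
```python
from h import *
plan((.6317,-.0305,.303),10.9)
```

```text
rows 4 offset [0.781 0.504 0.004] turn -0.029 | d [ 0.1031 -0.0424 -0.0005] yaw 10.23 q6 1.27 t 19.8
```

Request:
apply_moves(commands=[{"offset":[0.62,0.4,0],"turn":-0.03},{"offset":[0.63,0.41,0],"turn":-0.03},{"offset":[0.63,0.41,0],"turn":-0.03},{"offset":[0.62,0.4,0],"turn":-0.03},{"offset":[0.62,0.4,0],"turn":0},{"offset":[0,0,0],"turn":0},{"offset":[0,0,0.8],"turn":0},{"offset":[0,0,0.8],"turn":0},{"offset":[0,0,0.7],"turn":0},{"offset":[0,0,0.5],"turn":0},{"offset":[0,0,0],"turn":0},{"offset":[0,0,0],"turn":0}])

```text
time: 21.0
tcp_pos: [0.6318, -0.0299, 0.2207]
ee_rot: [-3.141, 0.0, 0.192]
wrist_force: [1.0, -0.5, -0.1]
gripper_width: 0.0077
```

Run:
```python
from h import *
C=cam('wrist'); p,d=robot.capture('wrist'); cv2.imwrite('pics/w6.png',p)
plan((.6317,-.0305,.1382),10.9)
```

```text
rows 3 offset [-0.006  0.003  0.924] turn 0.005 | d [-0.0005 -0.0003 -0.0832] yaw 10.98 q6 1.21 t 21.1
```

View pics/w6.png

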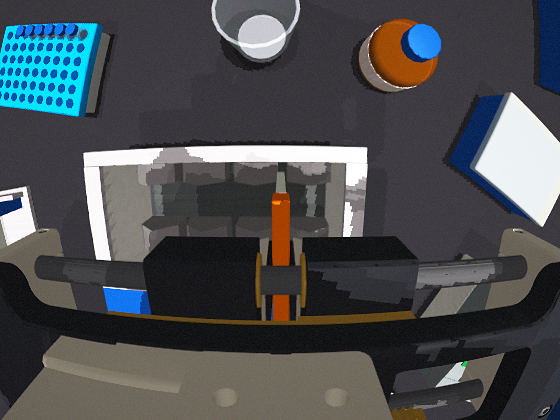

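The plate (orange, about x=281) is over the right-hand slot, so I'm lowering it in stages.

Request:
apply_moves(commands=[{"offset":[0,0,0.6],"turn":0},{"offset":[0,0,0.5],"turn":0},{"offset":[0,0,0.4],"turn":0},{"offset":[0,0,0.3],"turn":0},{"offset":[0,0,0],"turn":0}])

```text
time: 21.55
tcp_pos: [0.6316, -0.0307, 0.1655]
ee_rot: [-3.141, 0.002, 0.191]
wrist_force: [-0.4, 0.2, -1.2]
gripper_width: 0.0081
```

Request:
apply_moves(commands=[{"offset":[0,0,0.3],"turn":0},{"offset":[0,0,0.3],"turn":0},{"offset":[0,0,0.2],"turn":0},{"offset":[0,0,0],"turn":0}])

```text
time: 21.95
tcp_pos: [0.6315, -0.0308, 0.1411]
ee_rot: [-3.141, 0.002, 0.191]
wrist_force: [-0.1, -0.1, -0.8]
gripper_width: 0.0077
```

Request:
apply_moves(commands=[{"offset":[0,0,0.06],"turn":0},{"offset":[0,0,0],"turn":0},{"offset":[0,0,0.03],"turn":0},{"offset":[0,0,0],"turn":0},{"offset":[0,0,0],"turn":0}])

```text
time: 22.45
tcp_pos: [0.6321, -0.0308, 0.1398]
ee_rot: [3.141, -0.0, 0.191]
wrist_force: [0.8, -0.2, -0.8]
gripper_width: 0.0077
```

Request:
apply_moves(commands=[{"offset":[0,0,0.06],"turn":0},{"offset":[0,0,0],"turn":0},{"offset":[0,0,0],"turn":0}])

```text
time: 22.75
tcp_pos: [0.6322, -0.0309, 0.1382]
ee_rot: [3.141, -0.001, 0.191]
wrist_force: [-0.3, -0.4, 1.9]
gripper_width: 0.0081
```

Request:
apply_moves(commands=[{"offset":[0,0,0.02],"turn":0},{"offset":[0,0,0],"turn":0},{"offset":[0,0,0],"turn":0},{"offset":[0,0,0],"turn":0},{"offset":[0,0,-0.5],"turn":0},{"offset":[0,0,-0.8],"turn":0},{"offset":[0,0,-0.9],"turn":0},{"offset":[0,0,-0.9],"turn":0},{"offset":[0,0,-0.9],"turn":0},{"offset":[0,0,-0.9],"turn":0},{"offset":[0,0,-0.5],"turn":0}], fingers=0.3)

```text
time: 23.85
tcp_pos: [0.6324, -0.0309, 0.302]
ee_rot: [3.14, -0.003, 0.191]
wrist_force: [-0.5, -0.1, -0.6]
gripper_width: 0.0275
```

Run:
```python
from h import *
C=cam('wrist'); p,d=robot.capture('wrist'); cv2.imwrite('pics/w7.png',p)
plan((.5225,.3288,.28),15.4)
```

```text
rows 14 offset [-0.063 -0.894  0.057] turn -0.056 | d [-0.1104  0.3597 -0.0239] yaw 10.94 q6 1.21 t 23.9
```

View pics/w7.png

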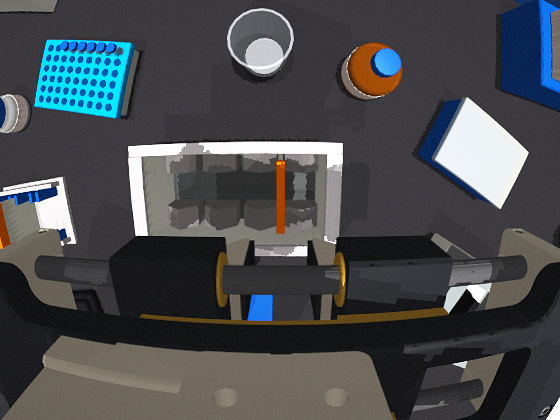

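The plate stands upright in the right-hand slot (x≈281, y 160–232). Now the second plate.

Request:
apply_moves(commands=[{"offset":[-0.063,-0.894,0.05],"turn":-0.056},{"offset":[-0.063,-0.894,0.05],"turn":-0.056},{"offset":[-0.063,-0.894,0.05],"turn":-0.056},{"offset":[-0.063,-0.894,0.05],"turn":-0.056},{"offset":[-0.063,-0.894,0.05],"turn":-0.056},{"offset":[-0.063,-0.894,0.05],"turn":-0.056},{"offset":[-0.063,-0.894,0.05],"turn":-0.056},{"offset":[-0.063,-0.894,0.05],"turn":-0.056},{"offset":[-0.063,-0.894,0.05],"turn":-0.056},{"offset":[-0.063,-0.894,0.05],"turn":-0.056},{"offset":[-0.063,-0.894,0.05],"turn":-0.056},{"offset":[-0.063,-0.894,0.05],"turn":-0.056}])

```text
time: 25.1
tcp_pos: [0.5385, 0.279, 0.2804]
ee_rot: [3.141, 0.001, 0.258]
wrist_force: [0.3, -0.8, 0.9]
gripper_width: 0.0278
```

Request:
apply_moves(commands=[{"offset":[-0.063,-0.894,0.05],"turn":-0.056},{"offset":[-0.063,-0.894,0.05],"turn":-0.056},{"offset":[0,0,0],"turn":0},{"offset":[0,0,0],"turn":0}])

```text
time: 25.5
tcp_pos: [0.5213, 0.3292, 0.2775]
ee_rot: [3.141, 0.001, 0.27]
wrist_force: [-0.3, 0.1, -0.2]
gripper_width: 0.0274
```

Run:
```python
from h import *
C=cam('wrist'); p,d=robot.capture('wrist'); cv2.imwrite('pics/w8.png',p); crop(p,190,125,330,325,4,'pics/w8c.png')
plan((.5225,.3288,.140),15.4)
```

```text
rows 5 offset [ 0.006 -0.     0.918] turn 0.001 | d [ 0.0008  0.0002 -0.1377] yaw 15.43 q6 1.74 t 25.6
```

View pics/w8c.png

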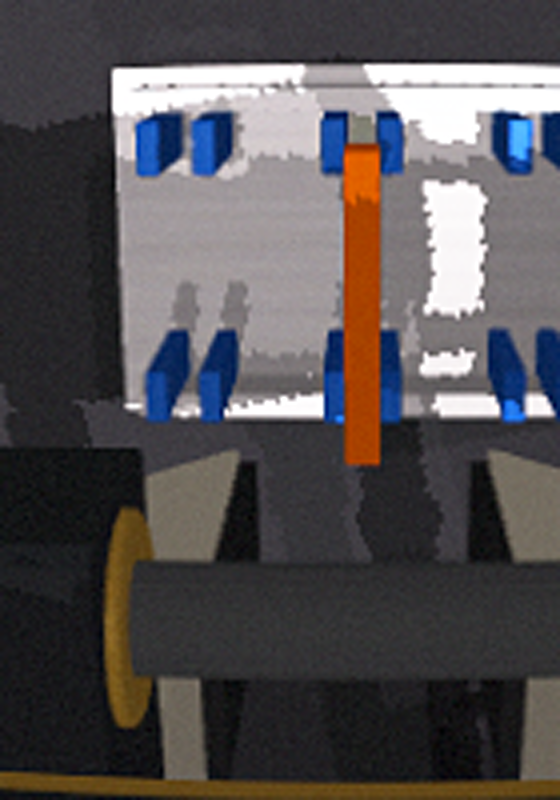

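Strip centred between the fingers (x≈362 against finger middle ≈363). Descending to grasp.

Request:
apply_moves(commands=[{"offset":[0.03,0,0.8],"turn":0},{"offset":[0,0,0.8],"turn":0},{"offset":[0,0,0.8],"turn":0},{"offset":[0,0,0.8],"turn":0},{"offset":[0,0,0.8],"turn":0},{"offset":[0,0,0.5],"turn":0},{"offset":[0,0,0.1],"turn":0},{"offset":[0,0,0],"turn":0},{"offset":[0,0,0],"turn":0}])

```text
time: 26.45
tcp_pos: [0.5233, 0.329, 0.1413]
ee_rot: [-3.141, -0.002, 0.269]
wrist_force: [0.5, 0.2, -0.4]
gripper_width: 0.0277
```

Request:
apply_moves(commands=[{"offset":[0,0,0],"turn":0},{"offset":[0,0,0],"turn":0},{"offset":[0,0,0],"turn":0},{"offset":[0,0,0],"turn":0},{"offset":[0,0,0],"turn":0}], fingers=0)

```text
time: 26.95
tcp_pos: [0.5227, 0.3294, 0.1408]
ee_rot: [-3.141, -0.001, 0.269]
wrist_force: [-0.2, -0.3, 4.3]
gripper_width: 0.0079
```

Request:
apply_moves(commands=[{"offset":[0,0,-0.5],"turn":0},{"offset":[0,0,-0.8],"turn":0},{"offset":[0,0,-0.8],"turn":0},{"offset":[0,0,-0.8],"turn":0},{"offset":[0,0,-0.8],"turn":0},{"offset":[0,0,-0.9],"turn":0},{"offset":[0,0,-0.8],"turn":0},{"offset":[0,0,0],"turn":0}])

```text
time: 27.75
tcp_pos: [0.5235, 0.3297, 0.3057]
ee_rot: [-3.141, -0.007, 0.269]
wrist_force: [0.3, 0.0, 0.2]
gripper_width: 0.0075
```

Run:
```python
from h import *
plan((.6143,.0599,.30),10.9)
```

```text
rows 11 offset [0.079 0.859 0.017] turn 0.072 | d [ 0.0908 -0.2698 -0.0057] yaw 15.43 q6 1.74 t 27.8
```

Request:
apply_moves(commands=[{"offset":[0.079,0.859,0],"turn":0.072},{"offset":[0.079,0.859,0],"turn":0.072},{"offset":[0.079,0.859,0],"turn":0.072},{"offset":[0.079,0.859,0],"turn":0.072},{"offset":[0.079,0.859,0],"turn":0.072},{"offset":[0.079,0.859,0],"turn":0.072},{"offset":[0.079,0.859,0],"turn":0.072},{"offset":[0.079,0.859,0],"turn":0.072},{"offset":[0.079,0.859,0],"turn":0.072},{"offset":[0.079,0.859,0],"turn":0.072},{"offset":[0.079,0.859,0],"turn":0.072},{"offset":[0,0,0],"turn":0}])

```text
time: 28.95
tcp_pos: [0.6137, 0.0564, 0.3002]
ee_rot: [3.141, 0.003, 0.186]
wrist_force: [0.4, -0.6, -1.6]
gripper_width: 0.0077
```

Request:
apply_moves(commands=[{"offset":[0,0,0.8],"turn":0},{"offset":[0,0,0.8],"turn":0},{"offset":[0,0,0.7],"turn":0},{"offset":[0,0,0.5],"turn":0},{"offset":[0,0,0],"turn":0},{"offset":[0,0,0],"turn":0}])

```text
time: 29.55
tcp_pos: [0.6131, 0.06, 0.2178]
ee_rot: [-3.141, 0.001, 0.191]
wrist_force: [0.0, 0.5, -0.5]
gripper_width: 0.0076
```

Run:
```python
from h import *
C=cam('wrist'); p,d=robot.capture('wrist'); cv2.imwrite('pics/w9.png',p)
plan((.6143,.0599,.1388),10.9)
```

```text
rows 3 offset [0.008 0.001 0.887] turn 0.001 | d [ 0.0008  0.     -0.0799] yaw 10.91 q6 1.35 t 29.6
```

View pics/w9.png

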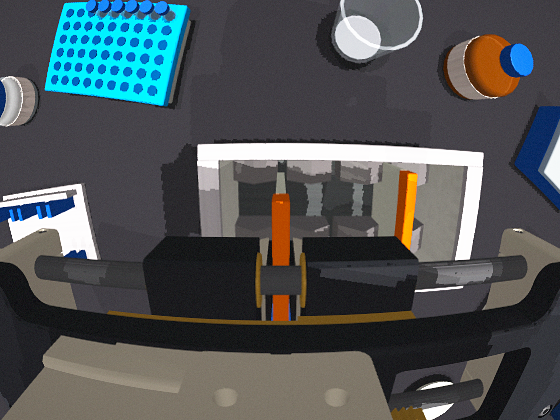

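The second plate (x≈281) is over the left slot, and the rack is empty. Lowering.

Request:
apply_moves(commands=[{"offset":[0.02,0,0.6],"turn":0},{"offset":[0,0,0.5],"turn":0},{"offset":[0,0,0.4],"turn":0},{"offset":[0,0,0.3],"turn":0},{"offset":[0,0,0],"turn":0}])

```text
time: 30.1
tcp_pos: [0.6136, 0.0597, 0.1634]
ee_rot: [-3.141, 0.002, 0.19]
wrist_force: [0.3, -0.7, -0.7]
gripper_width: 0.0073
```

Request:
apply_moves(commands=[{"offset":[0,0,0.3],"turn":0},{"offset":[0,0,0.3],"turn":0},{"offset":[0,0,0.12],"turn":0},{"offset":[0,0,0],"turn":0},{"offset":[0,0,0],"turn":0}])

```text
time: 30.6
tcp_pos: [0.6141, 0.0596, 0.1428]
ee_rot: [3.141, -0.0, 0.19]
wrist_force: [0.2, 0.7, -0.7]
gripper_width: 0.008
```

Request:
apply_moves(commands=[{"offset":[0,0,0.09],"turn":0},{"offset":[0,0,0],"turn":0},{"offset":[0,0,0.05],"turn":0},{"offset":[0,0,0],"turn":0},{"offset":[0,0,0],"turn":0}])

```text
time: 31.1
tcp_pos: [0.6142, 0.0596, 0.1388]
ee_rot: [3.141, -0.001, 0.19]
wrist_force: [-0.2, -0.7, 1.0]
gripper_width: 0.0078
```

Request:
apply_moves(commands=[{"offset":[0,0,0.03],"turn":0},{"offset":[0,0,0],"turn":0},{"offset":[0,0,0],"turn":0}])

```text
time: 31.4
tcp_pos: [0.6142, 0.0596, 0.1388]
ee_rot: [3.141, -0.001, 0.19]
wrist_force: [-2.2, 0.3, 6.8]
gripper_width: 0.0079
```

Request:
apply_moves(commands=[{"offset":[0,0,0],"turn":0},{"offset":[0,0,0],"turn":0},{"offset":[0,0,0],"turn":0},{"offset":[0,0,-0.5],"turn":0},{"offset":[0,0,-0.8],"turn":0},{"offset":[0,0,-0.9],"turn":0},{"offset":[0,0,-0.9],"turn":0},{"offset":[0,0,-0.9],"turn":0},{"offset":[0,0,-0.9],"turn":0},{"offset":[0,0,-0.5],"turn":0}], fingers=0.3)

```text
time: 32.4
tcp_pos: [0.6144, 0.0596, 0.302]
ee_rot: [3.141, -0.003, 0.19]
wrist_force: [0.5, 0.4, -0.5]
gripper_width: 0.0272
```

Run:
```python
from h import *
C=cam('wrist'); p,d=robot.capture('wrist'); cv2.imwrite('pics/w10.png',p)
p,d=robot.capture('top'); cv2.imwrite('pics/t3.png',p)
p,d=robot.capture('scene'); cv2.imwrite('pics/s3.png',p); crop(p,220,140,400,300,4.4,'pics/s3c.png')
```

```text
(no output)
```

View pics/w10.png

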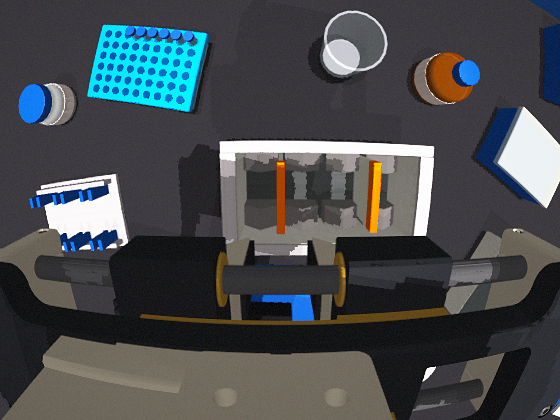

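View pics/t3.png

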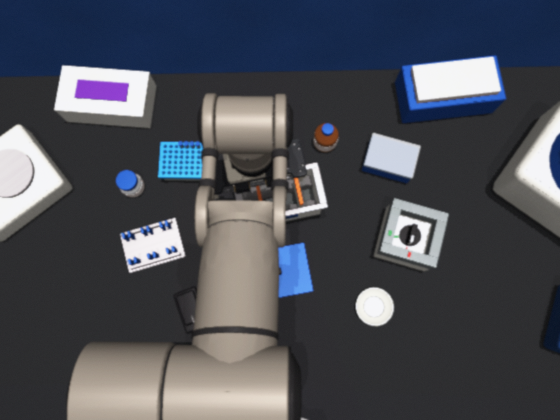

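View pics/s3c.png

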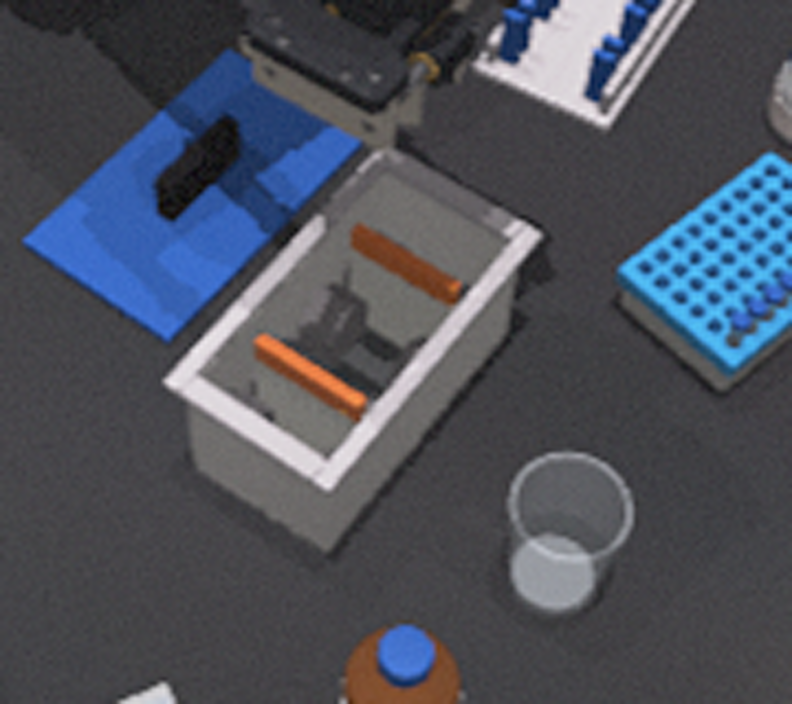

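Run:
```python
from h import *
plan((.4205,.0103,.28),99.3,18)
```

```text
rows 18 offset [-0.321 -0.254  0.037] turn -0.857 | d [-0.1937 -0.0493 -0.02  ] yaw 10.89 q6 1.35 t 32.5
```

Request:
apply_moves(commands=[{"offset":[-0.32,-0.255,0.03],"turn":-0.857},{"offset":[-0.32,-0.255,0.03],"turn":-0.857},{"offset":[-0.32,-0.255,0.03],"turn":-0.857},{"offset":[-0.32,-0.255,0.03],"turn":-0.857},{"offset":[-0.32,-0.255,0.03],"turn":-0.857},{"offset":[-0.32,-0.255,0.03],"turn":-0.857},{"offset":[-0.32,-0.255,0.03],"turn":-0.857},{"offset":[-0.32,-0.255,0.03],"turn":-0.857},{"offset":[-0.32,-0.255,0.03],"turn":-0.857}], fingers=0.5)

```text
time: 33.45
tcp_pos: [0.5061, 0.0747, 0.2896]
ee_rot: [-3.139, 0.002, 0.965]
wrist_force: [-0.9, -0.5, 0.5]
gripper_width: 0.0458
```

Request:
apply_moves(commands=[{"offset":[-0.32,-0.255,0.03],"turn":-0.857},{"offset":[-0.32,-0.255,0.03],"turn":-0.857},{"offset":[-0.32,-0.255,0.03],"turn":-0.857},{"offset":[-0.32,-0.255,0.03],"turn":-0.857},{"offset":[-0.32,-0.255,0.03],"turn":-0.857},{"offset":[-0.32,-0.255,0.03],"turn":-0.857},{"offset":[-0.32,-0.255,0.03],"turn":-0.857},{"offset":[-0.32,-0.255,0.03],"turn":-0.857},{"offset":[-0.32,-0.255,0.03],"turn":-0.857},{"offset":[0,0,0],"turn":0},{"offset":[0,0,0],"turn":0}])

```text
time: 34.55
tcp_pos: [0.42, 0.0112, 0.2826]
ee_rot: [-3.14, -0.001, 1.73]
wrist_force: [-0.3, 0.2, -0.0]
gripper_width: 0.0461
```

Run:
```python
from h import *
s=robot.get_state(); print(s['tcp_pos'],np.degrees(s['ee_rot']))
C=cam('wrist'); p,d=robot.capture('wrist'); cv2.imwrite('pics/w11.png',p); np.save('pics/w11.npy',d)
print(proj('wrist',(.4205,.0103,.044),C)); crop(p,205,75,375,325,3.2,'pics/w11c.png')
p,d=robot.capture('top'); cv2.imwrite('pics/t4.png',p); crop(p,215,145,345,240,6,'pics/t4c.png')
```

```text
[0.42004145 0.0111553  0.28262934] [-1.79929010e+02 -3.26676401e-02  9.90966957e+01]
[280.92988249 193.19473525]
```

View pics/w11.png

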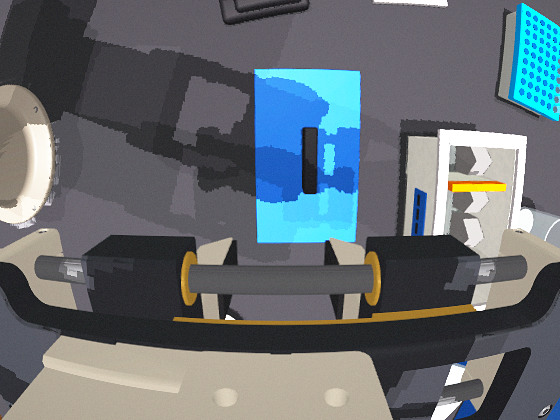

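View pics/w11c.png

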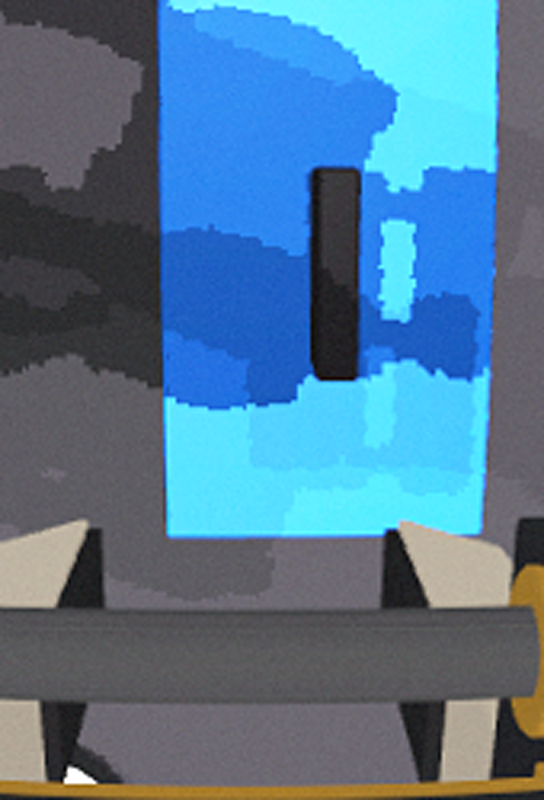

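View pics/t4c.png

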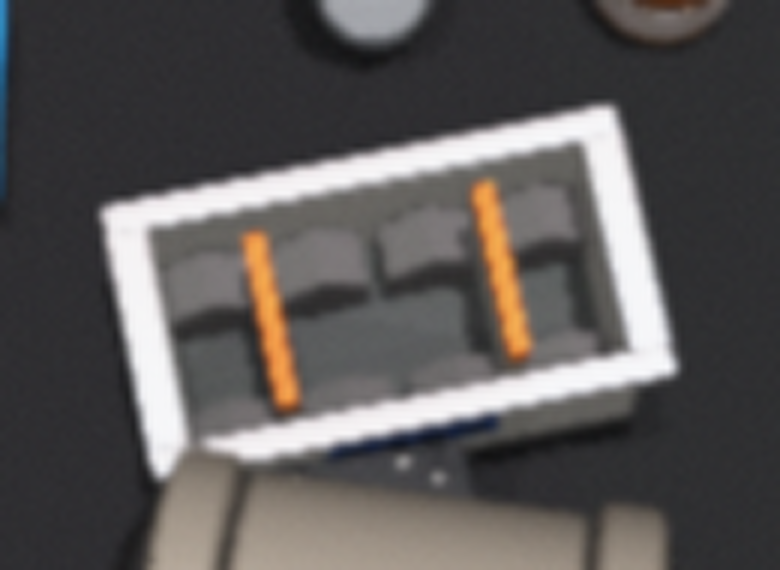

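Run:
```python
from meas import *
quad('lid',[(254.3,69.5),(360.2,71),(355.6,242.2),(257.5,242.2)],(0,0),1,.008,'wrist')
quad('ridge',[(309.9,128),(309.7,193.8)],(0,0),1,.044,'wrist')
```

```text
lid c [0.4462 0.0484] edges [0.1196 0.2036 0.1196 0.2018] ang [   9.7  -80.4 -171.2   99.6]
ridge c [0.4449 0.0482] edges [0.0682 0.0682] ang [-80.2  99.8]
```

Run:
```python
from h import *
plan((.4455,.0482,.18),99.5,5)
```

```text
rows 5 offset [0.215 0.205 0.686] turn -0.011 | d [ 0.0251  0.0368 -0.1029] yaw 99.18 q6 -0.32 t 34.6
```

Request:
apply_moves(commands=[{"offset":[0.215,0.205,0.68],"turn":-0.011},{"offset":[0.215,0.205,0.68],"turn":-0.011},{"offset":[0.215,0.205,0.68],"turn":-0.011},{"offset":[0.215,0.205,0.68],"turn":-0.011},{"offset":[0.215,0.205,0.68],"turn":-0.011},{"offset":[0,0,0],"turn":0},{"offset":[0,0,0],"turn":0}])

```text
time: 35.35
tcp_pos: [0.4453, 0.0481, 0.1814]
ee_rot: [-3.141, -0.0, 1.738]
wrist_force: [0.2, 1.2, 0.3]
gripper_width: 0.046
```

Run:
```python
from h import *
s=robot.get_state(); print(s['tcp_pos'],np.degrees(s['ee_rot']))
C=cam('wrist'); p,d=robot.capture('wrist'); cv2.imwrite('pics/w12.png',p); crop(p,150,20,400,325,2.6,'pics/w12c.png')
plan((.4455,.0482,.083),99.5,4)
```

```text
[0.44534641 0.048145   0.18140231] [-1.79949921e+02 -2.79385523e-03  9.96054346e+01]
rows 4 offset [ 0.002 -0.     0.825] turn 0.004 | d [-0.0001  0.0003 -0.099 ] yaw 99.59 q6 -0.23 t 35.4
```

View pics/w12c.png

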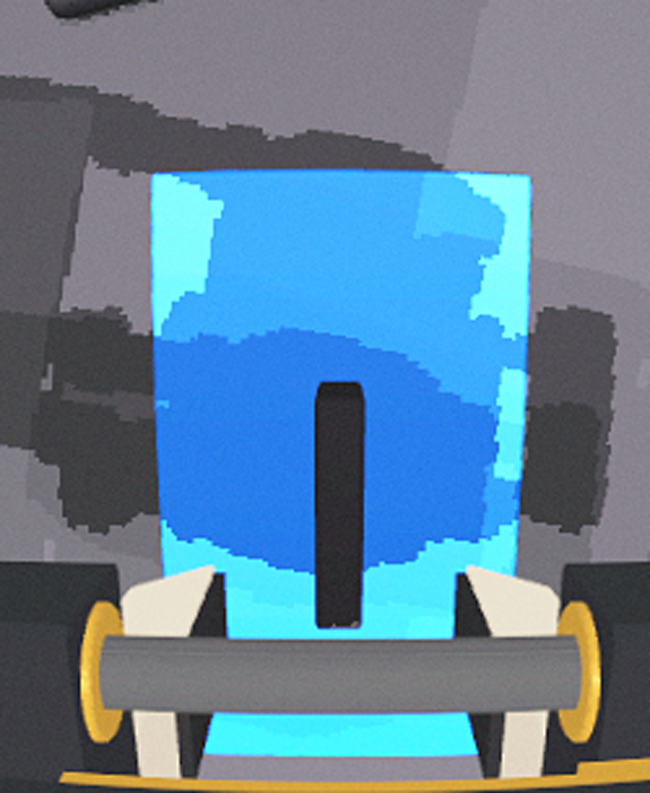

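Run:
```python
from meas import *
quad('ridge',[(340,385),(340,627)],(150,20),2.6,.044,'wrist')
P=quad('lid far edge',[(152,176),(531,176)],(150,20),2.6,.008,'wrist')
a=np.radians(99.5); print(P.mean(0)-.102*np.array([np.cos(a),np.sin(a)]))
```

```text
ridge c [0.4456 0.0503] edges [0.0715 0.0715] ang [-80.4  99.6]
lid far edge c [0.4297 0.1479] edges [0.1193 0.1193] ang [   9.6 -170.4]
[0.44657076 0.04729459]
```

Request:
apply_moves(commands=[{"offset":[0,0,0.8],"turn":0},{"offset":[0,0,0.8],"turn":0},{"offset":[0,0,0.8],"turn":0},{"offset":[0,0,0.5],"turn":0},{"offset":[0,0,0.3],"turn":0},{"offset":[0,0,0],"turn":0},{"offset":[0,0,0],"turn":0}])

```text
time: 36.1
tcp_pos: [0.4459, 0.0477, 0.0862]
ee_rot: [3.14, 0.0, 1.738]
wrist_force: [0.2, 0.3, 0.4]
gripper_width: 0.0459
```

Request:
apply_moves(commands=[{"offset":[0,0,0],"turn":0},{"offset":[0,0,0],"turn":0},{"offset":[0,0,0],"turn":0},{"offset":[0,0,0],"turn":0},{"offset":[0,0,0],"turn":0},{"offset":[0,0,0],"turn":0}], fingers=0)

```text
time: 36.7
tcp_pos: [0.4453, 0.0479, 0.0855]
ee_rot: [3.141, 0.0, 1.738]
wrist_force: [-0.7, 0.1, 3.7]
gripper_width: 0.0138
```

Run:
```python
from h import *
s=robot.get_state(); print(s['tcp_pos'],np.degrees(s['ee_rot']),s['wrist_force'],s['gripper_width'])
```

```text
[0.44531267 0.04787348 0.0855299 ] [1.79994310e+02 3.06747839e-03 9.95737338e+01] [-0.69400185  0.08945937  3.72094217] 0.01382328809920016
```

Request:
apply_moves(commands=[{"offset":[0,0,-0.4],"turn":0},{"offset":[0,0,-0.8],"turn":0},{"offset":[0,0,-0.9],"turn":0},{"offset":[0,0,-0.9],"turn":0},{"offset":[0,0,-0.9],"turn":0},{"offset":[0,0,-0.9],"turn":0},{"offset":[0,0,-0.6],"turn":0},{"offset":[0,0,0],"turn":0},{"offset":[0,0,0],"turn":0}])

```text
time: 37.6
tcp_pos: [0.4448, 0.0479, 0.2465]
ee_rot: [-3.14, -0.0, 1.738]
wrist_force: [0.6, 0.3, -2.5]
gripper_width: 0.0136
```

Run:
```python
from h import *
plan((.623,.0147,.245),100.9,8)
```

```text
rows 8 offset [-0.267  0.707  0.006] turn -0.029 | d [ 0.1782 -0.0332 -0.0015] yaw 99.59 q6 -0.23 t 37.6
```

Request:
apply_moves(commands=[{"offset":[-0.267,0.707,0],"turn":-0.029},{"offset":[-0.267,0.707,0],"turn":-0.029},{"offset":[-0.267,0.707,0],"turn":-0.029},{"offset":[-0.267,0.707,0],"turn":-0.029},{"offset":[-0.267,0.707,0],"turn":-0.029},{"offset":[-0.267,0.707,0],"turn":-0.029},{"offset":[-0.267,0.707,0],"turn":-0.029},{"offset":[-0.267,0.707,0],"turn":-0.029},{"offset":[0,0,0],"turn":0},{"offset":[0,0,0.6],"turn":0},{"offset":[0,0,0.4],"turn":0},{"offset":[0,0,0],"turn":0}])

```text
time: 38.8
tcp_pos: [0.6217, 0.015, 0.2138]
ee_rot: [-3.135, -0.002, 1.761]
wrist_force: [-0.5, -0.6, -3.3]
gripper_width: 0.014
```

Run:
```python
from h import *
plan((.623,.0147,.1875),100.9,4)
C=cam('wrist'); p,d=robot.capture('wrist'); cv2.imwrite('pics/w13.png',p); crop(p,150,20,410,325,2.5,'pics/w13c.png')
p,d=robot.capture('top'); cv2.imwrite('pics/t5.png',p); crop(p,215,145,345,240,6,'pics/t5c.png')
p,d=robot.capture('scene'); cv2.imwrite('pics/s5.png',p); crop(p,220,140,400,300,4.4,'pics/s5c.png')
```

```text
rows 4 offset [-0.004  0.01   0.22 ] turn 0.001 | d [ 0.0013 -0.0003 -0.0263] yaw 100.92 q6 -0.29 t 38.8
```

View pics/w13c.png

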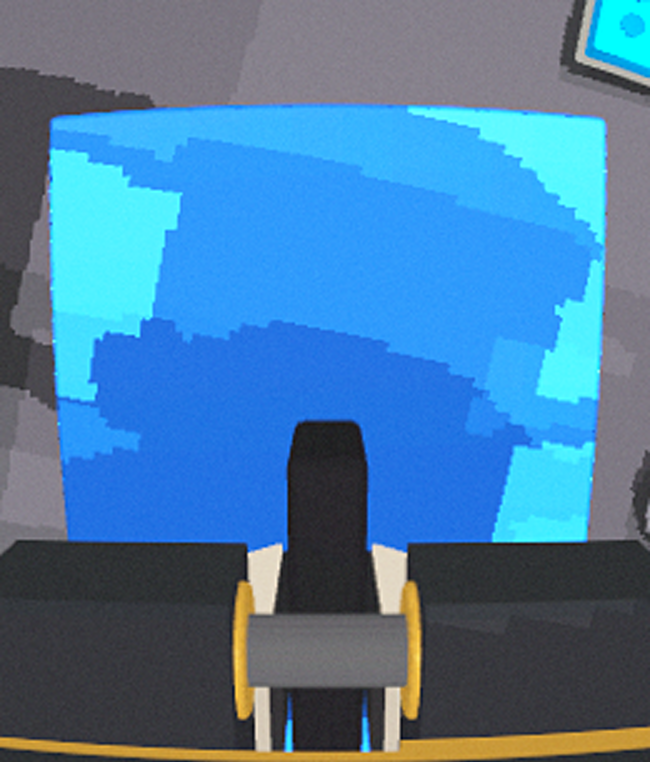

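View pics/s5c.png

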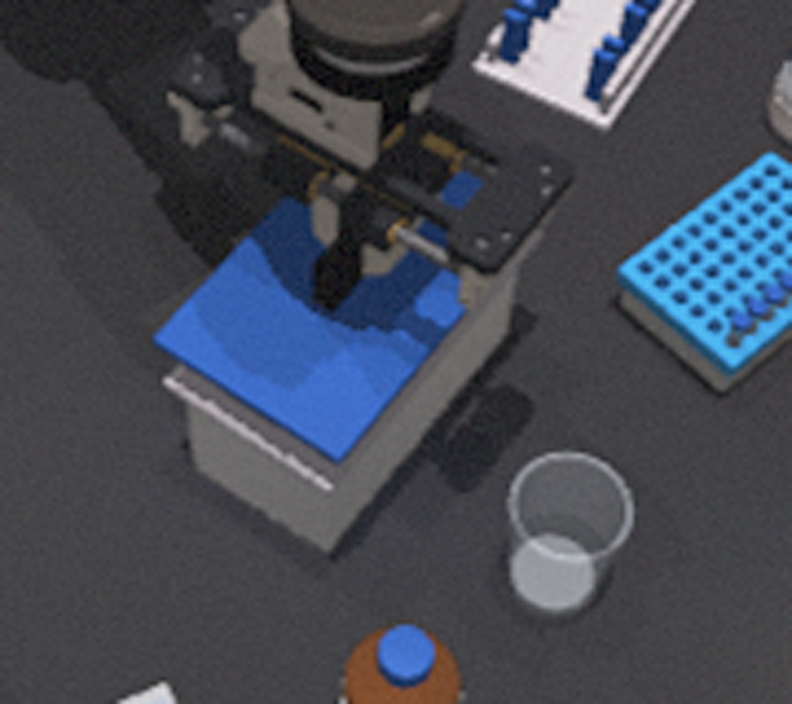

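Run:
```python
from meas import *
P=quad('lid far edge',[(50,120),(606,120)],(150,20),2.5,.1363,'wrist')
a=np.radians(100.9); print(P.mean(0)-.102*np.array([np.cos(a),np.sin(a)]), robot.get_state()['tcp_pos'])
```

```text
lid far edge c [0.6048 0.1153] edges [0.1214 0.1214] ang [  10.9 -169.1]
[0.62409455 0.01513745] [0.62354968 0.01483099 0.21755508]
```

Request:
apply_moves(commands=[{"offset":[0,0,0.4],"turn":0},{"offset":[0,0,0.3],"turn":0},{"offset":[0,0,0.15],"turn":0},{"offset":[0,0,0],"turn":0},{"offset":[0,0,0],"turn":0},{"offset":[0,0,0],"turn":0}])

```text
time: 39.55
tcp_pos: [0.6239, 0.0147, 0.1922]
ee_rot: [3.141, 0.0, 1.761]
wrist_force: [0.3, 0.6, -2.3]
gripper_width: 0.0138
```

Request:
apply_moves(commands=[{"offset":[-0.005,-0.025,0.08],"turn":0},{"offset":[0,0,0],"turn":0},{"offset":[0,0,0.05],"turn":0},{"offset":[0,0,0],"turn":0},{"offset":[0,0,0],"turn":0}])

```text
time: 40.05
tcp_pos: [0.6229, 0.0144, 0.1879]
ee_rot: [-3.142, 0.0, 1.761]
wrist_force: [-0.5, 0.2, -3.3]
gripper_width: 0.0136
```

Request:
apply_moves(commands=[{"offset":[0,0,0.04],"turn":0},{"offset":[0,0,0],"turn":0},{"offset":[0,0,0],"turn":0}])

```text
time: 40.35
tcp_pos: [0.623, 0.0145, 0.1876]
ee_rot: [3.141, 0.0, 1.761]
wrist_force: [-2.7, -0.3, 3.9]
gripper_width: 0.0139
```

Contact at the expected height (0.1876 against 0.1875). Releasing and rising.

Request:
apply_moves(commands=[{"offset":[0,0,0],"turn":0},{"offset":[0,0,0],"turn":0},{"offset":[0,0,0],"turn":0},{"offset":[0,0,0],"turn":0},{"offset":[0,0,-0.5],"turn":0},{"offset":[0,0,-0.9],"turn":0},{"offset":[0,0,-0.9],"turn":0},{"offset":[0,0,-0.9],"turn":0},{"offset":[0,0,0],"turn":0}], fingers=0.45)

```text
time: 41.25
tcp_pos: [0.6243, 0.0144, 0.2871]
ee_rot: [3.134, 0.002, 1.761]
wrist_force: [1.1, -0.1, 0.0]
gripper_width: 0.0414
```

Run:
```python
from h import *
plan((.5257,-.2951,.23),-17.3,22)
```

```text
rows 22 offset [-0.523  0.276  0.087] turn 0.938 | d [-0.0986 -0.3095 -0.0571] yaw 100.92 q6 -0.29 t 41.2
```

Request:
apply_moves(commands=[{"offset":[-0.523,0.276,0],"turn":0.938},{"offset":[-0.523,0.276,0],"turn":0.938},{"offset":[-0.523,0.276,0],"turn":0.938},{"offset":[-0.523,0.276,0],"turn":0.938},{"offset":[-0.523,0.276,0],"turn":0.938},{"offset":[-0.523,0.276,0],"turn":0.938},{"offset":[-0.523,0.276,0.1],"turn":0.938},{"offset":[-0.523,0.276,0.1],"turn":0.938},{"offset":[-0.523,0.276,0.1],"turn":0.938},{"offset":[-0.523,0.276,0.1],"turn":0.938},{"offset":[-0.523,0.276,0.1],"turn":0.938}], fingers=0.3)

```text
time: 42.35
tcp_pos: [0.661, -0.1689, 0.2662]
ee_rot: [-3.14, 0.001, 0.726]
wrist_force: [-0.9, 0.5, 0.9]
gripper_width: 0.0278
```

Request:
apply_moves(commands=[{"offset":[-0.523,0.276,0.1],"turn":0.938},{"offset":[-0.523,0.276,0.1],"turn":0.938},{"offset":[-0.523,0.276,0.1],"turn":0.938},{"offset":[-0.523,0.276,0.1],"turn":0.938},{"offset":[-0.523,0.276,0.1],"turn":0.938},{"offset":[-0.523,0.276,0.1],"turn":0.938},{"offset":[-0.523,0.276,0.1],"turn":0.938},{"offset":[-0.523,0.276,0.1],"turn":0.938},{"offset":[-0.523,0.276,0.1],"turn":0.938},{"offset":[-0.523,0.276,0.1],"turn":0.938},{"offset":[-0.523,0.276,0.1],"turn":0.938},{"offset":[0,0,0],"turn":0}])

```text
time: 43.55
tcp_pos: [0.5223, -0.2953, 0.2336]
ee_rot: [-3.141, 0.003, -0.305]
wrist_force: [0.4, -0.2, 0.1]
gripper_width: 0.0273
```

Run:
```python
from h import *
plan((.5257,-.2951,.23),-17.3)
p,d=robot.capture('wrist'); cv2.imwrite('pics/w14.png',p); crop(p,220,150,350,320,4,'pics/w14c.png')
p,d=robot.capture('top'); cv2.imwrite('pics/t6.png',p); crop(p,215,145,345,240,6,'pics/t6c.png'); np.save('pics/t6.npy',d)
W=cloud('top',d); print([W[v,u].round(4).tolist() for u,v in [(240,185),(318,168),(322,205),(246,218)]])
p,d=robot.capture('scene'); cv2.imwrite('pics/s6.png',p); crop(p,220,140,400,300,4.4,'pics/s6c.png')
```

```text
rows 1 offset [ 0.106 -0.041  0.119] turn -0.033 | d [ 0.0034  0.0002 -0.0036] yaw -17.49 q6 1.23 t 43.5
[[0.6394, 0.1043, 0.1141], [0.7094, -0.0852, 0.0054], [0.5891, -0.0838, 0.1104], [0.5624, 0.0911, 0.1088]]
```

View pics/t6c.png

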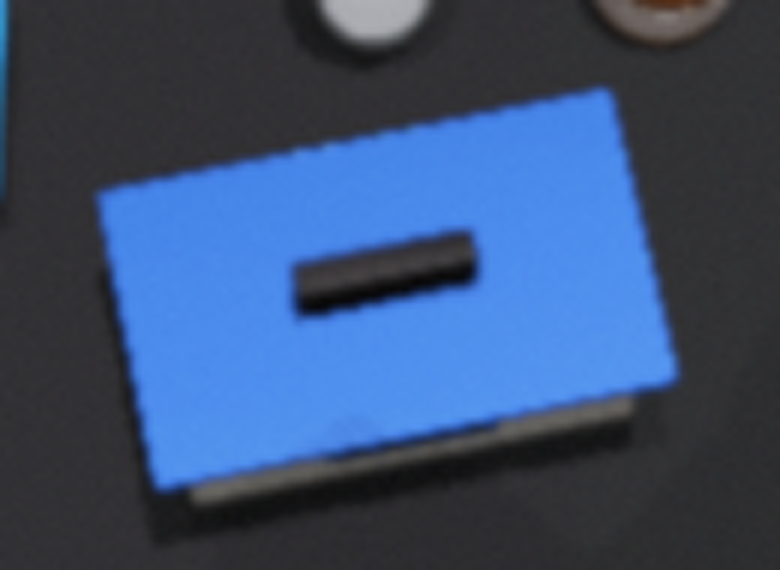

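View pics/s6c.png

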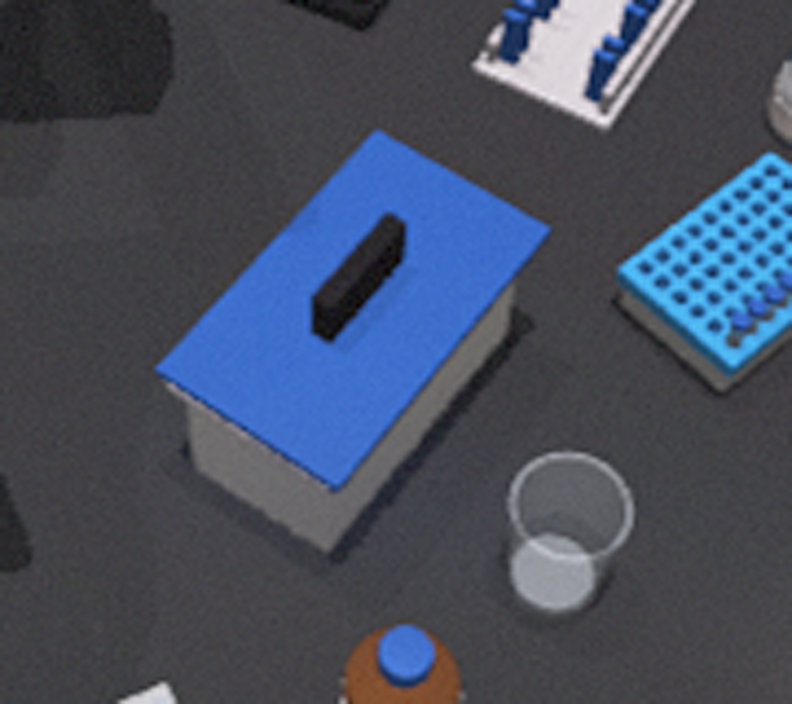

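View pics/w14c.png

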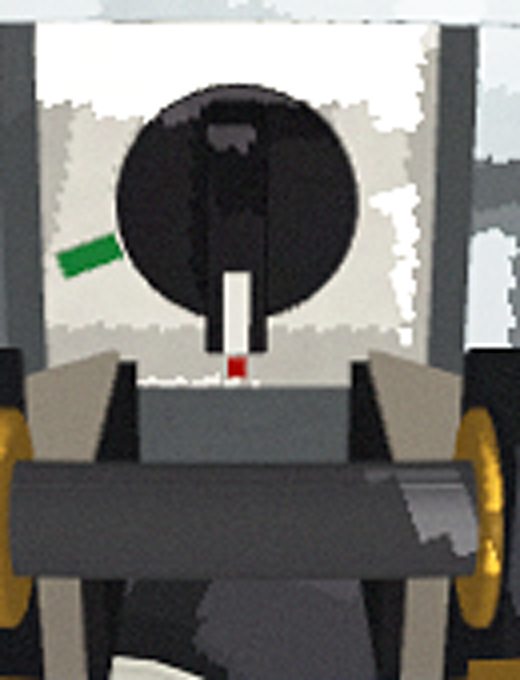

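Run:
```python
from meas import *
quad('lid now',[(97,190),(610,88),(680,380),(157,490)],(215,145),6,.110)
quad('flange before',[(101,213),(613,105),(677,372),(155,478)],(215,145),6,.102)
d=np.load('pics/t6.npy');W=cloud('top',d)
m=(W[...,0]>.55)&(W[...,0]<.7)&(abs(W[...,1]-.015)<.09)&(W[...,2]>.09)&(W[...,2]<.125)
P=W[m];A=np.c_[P[:,:2],np.ones(len(P))];c,*_=np.linalg.lstsq(A,P[:,2],rcond=None);print('tilt',c,P[:,2].mean())
plan((.5257,-.2951,.1306),-17.2)
```

```text
lid now c [0.6206 0.0135] edges [0.2038 0.1195 0.204  0.121 ] ang [ -79.4 -168.9  101.    11. ]
flange before c [0.6205 0.0133] edges [0.205  0.1099 0.2048 0.1076] ang [ -78.8 -168.9  100.6   11.2]
tilt [0.00063777 0.00223385 0.10934903] 0.10977857908689623
rows 4 offset [0.009 0.    0.867] turn -0.0 | d [ 0.001  -0.0003 -0.104 ] yaw -17.21 q6 1.23 t 43.7
```

The lid sits within 0.3 mm of the flange centre and lies flat. Now the knob to green.

Request:
apply_moves(commands=[{"offset":[0.03,0,0.8],"turn":0},{"offset":[0,0,0.9],"turn":0},{"offset":[0,0,0.9],"turn":0},{"offset":[0,0,0.6],"turn":0},{"offset":[0,0,0.27],"turn":0},{"offset":[0,0,0],"turn":0},{"offset":[0,0,0],"turn":0}])

```text
time: 44.4
tcp_pos: [0.5258, -0.2953, 0.1315]
ee_rot: [3.141, -0.001, -0.301]
wrist_force: [0.3, -0.4, 0.3]
gripper_width: 0.0277
```

Request:
apply_moves(commands=[{"offset":[0,0,0],"turn":0},{"offset":[0,0,0],"turn":0},{"offset":[0,0,0],"turn":0},{"offset":[0,0,0],"turn":0},{"offset":[0,0,0],"turn":0}], fingers=0)

```text
time: 44.9
tcp_pos: [0.5256, -0.2949, 0.1317]
ee_rot: [-3.141, -0.002, -0.302]
wrist_force: [1.6, 5.0, 5.5]
gripper_width: 0.0119
```

Request:
apply_moves(commands=[{"offset":[0,0,0],"turn":1},{"offset":[0,0,0],"turn":1},{"offset":[0,0,0],"turn":1},{"offset":[0,0,0],"turn":1},{"offset":[0,0,0],"turn":1},{"offset":[0,0,0],"turn":1},{"offset":[0,0,0],"turn":1},{"offset":[0,0,0],"turn":1},{"offset":[0,0,0],"turn":1},{"offset":[0,0,0],"turn":1},{"offset":[0,0,0],"turn":1},{"offset":[0,0,0],"turn":0.9}])

```text
time: 46.1
tcp_pos: [0.5259, -0.2947, 0.1317]
ee_rot: [-3.14, -0.0, -1.496]
wrist_force: [3.2, 5.8, 6.0]
gripper_width: 0.0115
```

Request:
apply_moves(commands=[{"offset":[0,0,0],"turn":0.1},{"offset":[0,0,0],"turn":0},{"offset":[0,0,0],"turn":0}])

```text
time: 46.4
tcp_pos: [0.5258, -0.2947, 0.1316]
ee_rot: [-3.14, -0.0, -1.502]
wrist_force: [2.0, 5.0, 5.5]
gripper_width: 0.0117
```

Run:
```python
from h import *
s=robot.get_state(); print(s['tcp_pos'],np.degrees(s['ee_rot']),s['wrist_force'],s['ft_torque'],s['gripper_width'])
```

```text
[ 0.52582688 -0.29466292  0.13164845] [-1.79885428e+02 -2.27628279e-03 -8.60690797e+01] [1.95309422 5.03424818 5.54182861] [ 1.0220656  -0.36751955 -0.03242955] 0.011668762974750465
```

Request:
apply_moves(commands=[{"offset":[0,0,0],"turn":0},{"offset":[0,0,0],"turn":0},{"offset":[0,0,0],"turn":0},{"offset":[0,0,-0.8],"turn":0},{"offset":[0,0,-0.9],"turn":0},{"offset":[0,0,-0.9],"turn":0},{"offset":[0,0,-0.9],"turn":0},{"offset":[0,0,0],"turn":0},{"offset":[0,0,0],"turn":0}], fingers=0.3)

```text
time: 47.3
tcp_pos: [0.5249, -0.2954, 0.2357]
ee_rot: [-3.141, -0.001, -1.503]
wrist_force: [-0.2, 0.7, -0.7]
gripper_width: 0.0277
```

Run:
```python
from h import *
s=robot.get_state(); print(s['tcp_pos'],np.degrees(s['ee_rot']))
p,d=robot.capture('wrist'); cv2.imwrite('pics/w15.png',p); crop(p,220,150,350,300,5,'pics/w15c.png')
p,d=robot.capture('top'); cv2.imwrite('pics/t7.png',p)
```

```text
[ 0.52486762 -0.29536436  0.23572182] [-1.79990401e+02 -3.28371497e-02 -8.60869974e+01]
```

View pics/w15c.png

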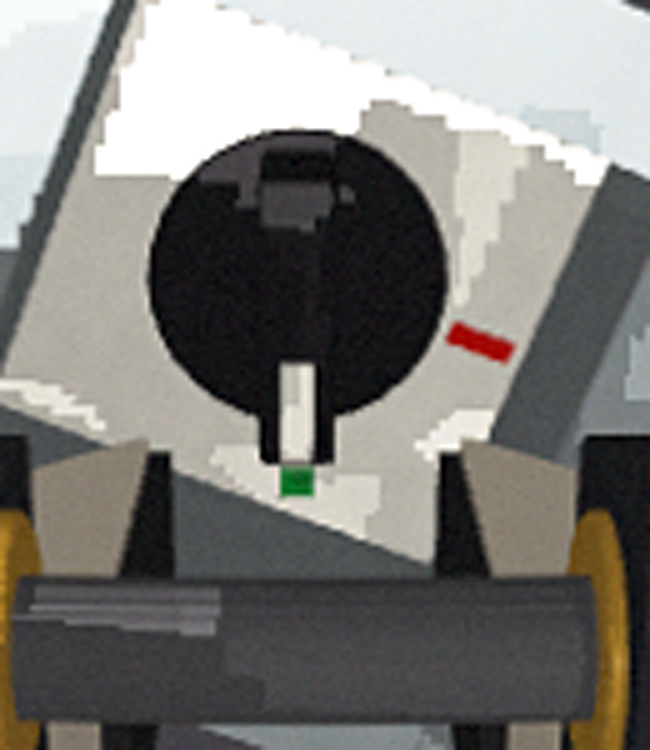

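View pics/t7.png

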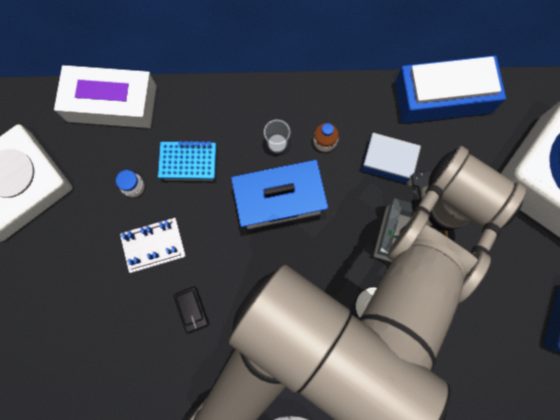

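The pointer (297,420) lines up with the green mark (297,480). The lid is still on the dryer and the rack is empty. Handing in.

Run:
```python
import cv2,numpy as np
a,b=[cv2.imread(f'pics/t{i}.png')[150:235,225:335].astype(int) for i in (6,7)]; print('lid diff',abs(a-b).mean())
from rig import robot
print(robot.hand_in())
```

```text
lid diff 0.835614973262032
the job is handed in; nothing more can be done
None
```

The whole job was done in the order asked and handed in at about 47 s of the 210 s allowed; no verdict was reported.

- **Dryer off:** I turned the knob to its red end stop, and the wrist torque rose there. A wrist picture showed the pointer on the red mark.
- **Lid off:** I laid the lid flat on the bench in front of the dryer. It was later knocked about 4 cm, so I found it again in the picture before gripping it.
- **Plates:** Only two plates were there. They went into the two outer slots (y = -46 and +46 mm). The floor was felt at the seated height for both, and pictures showed them upright and below the flange.
- **Lid back:** It sits within about 0.3 mm and 0.5° of the flange as seen from the top camera. The depth reading showed it flat, at 110 mm, and it was unchanged in the last picture.
- **Dryer on:** I turned the knob 1.2 rad clockwise, and the pointer lines up with the green mark.

The gripper was clear of everything at hand-in. The other things on the bench looked undisturbed, though the arm partly hid the dish in the last top picture.

The checks differed in two small places. The top camera read positions 2–3 mm off the wrist camera, so I used the wrist values. The lid began about 1.5° askew on the dryer, and I put it back square to the dryer itself.

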